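# Stand the marker board against the upstand

## Task

Lay the small marker board, now face down on the bench, on the sloping wooden rest with its foot (the short edge nearest the batten) at the lip and its back up, let go, take it again by its upper edge and lean it against the low steel wall. It must end back to the wall, white face outward, foot on the bench up against the foot strip, square to the wall and about in its middle. Leave the other stock where it is.

Things in the scene. Friction and masses are not known exactly. Their poses are not given: they have to be found in the camera images.
- board_mid (a point): Loose marker board, 140 mm (its x) x 200 mm (its y) x 10 mm thick (its z), about 0.36 kg; point at the centre of the board's thickness. Axes: +z out of the plywood back (up at the start: the white face is down), +y from the foot edge to the top edge. On the back stands the batten (see board_batten); the top 140 mm of the back are plain
- board_batten (a point): Centre of the wooden batten fixed on the board's back: 100 mm long along board x, 24 mm wide along board y, standing 22 mm up from the back; its centre is 40 mm from board_mid towards the foot edge and 16 mm out along +z. Axes as the board's
- board_foot (a point): Middle of the board's foot edge (100 mm from board_mid along -y, mid thickness). Axes as the board's
- board_top (a point): Middle of the board's top edge (100 mm from board_mid along +y, mid thickness). Axes as the board's
- rest_lip (a point): Fixed wooden sloping rest, 130 mm wide (its x). Point: the middle of the inner corner where the slope meets its lip, 30 mm above the bench. The slope rises from there at 45 degrees towards the rest's +y (z up) for 135 mm, and is free above and behind its top end, so that a 200 mm board with its foot on the lip overhangs the top by 65 mm. The lip is square to the slope, 18 mm high and 12 mm thick
- wall: Fixed low steel wall, 180 mm long (its x), 20 mm thick, 130 mm high, screwed to the bench. Origin: bottom middle of its face; the face looks along +y (z up). A wooden foot strip of the same length runs parallel to the face, 14 mm high and 16 mm thick, its near side 70 mm from the face. A board standing against the strip and resting on the wall's top edge leans about 25 degrees from upright and overtops the wall by 50 mm
- strip_mid (a point): Middle of the strip's side that looks to the wall, 7 mm above the bench; axes as the wall's
- tee: Bystander: a cream plastic pipe tee lying flat, 104 x 83 x 54 mm; origin under it, on the bench
- elbow: Bystander: a cream plastic pipe elbow lying flat, 85 x 85 x 54 mm; origin under it, on the bench
- tin: Bystander: a plain metal tin, 64 mm across, 85 mm high; origin at the centre of its underside
- coupling: Bystander: a black pipe coupling standing on end, 62 mm across, 60 mm high; origin at the centre of its underside
- cap: Bystander: a cream pipe end cap, 54 mm across, 38 mm high; origin at the centre of its underside
- wrench: Bystander: a steel spanner lying flat, 180 mm long; origin under it, on the bench
- reducer: Bystander: a cream stepped pipe reducer, 60 mm across, 70 mm high; origin at the centre of its underside
Not all that is in view belongs to the job. Leave any blue look-alike of the part that bears board_mid alone.

How it is judged:
By the outcome, as a careful person would: the job done as asked, in the order asked, and still so for the second after the job is handed in, with the robot touching nothing.
It also fails if it takes over 64 s, if anything falls off the work surface, if the arm or the gripper's body presses on something with over 40 N, if the wrist force passes 120 N, or if a joint passes its speed limit or range.

## Robot

A 7-joint arm with a two-finger parallel gripper is mounted at the origin on the work surface. World frame = base frame: x ahead of the robot, y to its left, z up, the work surface at z = 0. Lengths are in m, angles in rad, forces in N, time in s.
With the tool pointing down it reaches from about 0.425 to 0.925 m from the base axis. Payload 6.8 kg.
Tool frame: the origin (TCP) lies on the centre line of the jaws, within the pads' length; the fingertips stand 17 mm ahead of it and the grasp point (between the pads) lies 2 mm behind it (nose_length is the distance from the TCP to the fingertips, in m); z points along the fingers, x is the direction in which the jaws open and shut, and the axes are right-handed (so a half turn about z gives the same grasp; the last joint's range is limited). The gripper opens to 85 mm and grips with 20 to 120 N. Pads are 22 mm wide; open, the fingers measure 114 mm over their backs; the gripper's body (76 mm by 85 mm) begins 54 mm behind the grasp point. The pads swing forward as they close: fully open they stand 13 mm farther back than shut.
Start: joints at [-1.218, 0.477, 0.022, 1.555, -0.011, 1.109, -0.083], TCP at [0.3, 0.605, 0.248] pointing down, gripper open.
Joint ranges: [-2.96, 2.96], [-0.34, 2.1], [-1.41, 1.46], [0.24, 2.44], [-1.37, 4.51], [0.17, 1.92], [-2.96, 2.96]. Speed limits (rad/s): [2.39, 2.39, 3.14, 3.14, 3.14, 3.14, 3.14].

## Interface

Orientations are given as a unit quaternion [w, x, y, z].
In Python, from station import * gives the robot as it stands.
- The arm moves only by the tool send_rows, never from a script. Its argument "commands" is a list of rows, each an object with "translation": the shift along the tool's x, y, z in m, a list of three; "rot": the turn, a rotation vector about the tool's x, y, z in degrees, a list of three; "grip": the finger opening in m, from 0 to 0.0854. In form: [{"translation": [tx, ty, tz], "rot": [rx, ry, rz], "grip": grip}, ...]. A call has exactly 5 rows; each row shifts and turns the commanded pose from where the row before left it, along the tool's axes as they then stand; what a row does not reach is not made up. A row lasts 1/12 s, in which the tool goes at most 41.7 mm and 7.16 degrees, less where a joint would pass 70% of its speed; a pose out of reach is approached as far as the arm can. A call with a gripper value outside its range is refused whole. The fingers move at their own pace and stop on an object; "force" is the grip in N (left out, the last holds). Time passes only in rows, so rows that do not move let the fingers close, or fill a call up. It gives the time, the measured TCP pose, the force and the opening at its end, in the units of the state.
- get_obs(): the state, without advancing time (a new reading comes with each control period).
- read_camera(name): name is "side" or "top" or "wrist"; returns a dict with "pixels" (384x512x3 uint8, red, green, blue), "depth" (384x512 float32, m along the optical axis (not along the pixel's ray), 0 where there is no reading), "mtx" (3x3 intrinsics, pixels), "dist" ([k1, k2, p1, p2, k3] as OpenCV has them; the pictures are not rectified), "extrinsics" (4x4, takes a point from camera to world coordinates). Camera axes: x right, y up, looking along -z (the intrinsics and any distortion apply to the point x, -y, -z); pixel columns grow to the right and rows downward; lengths in m; the calibration is good to about 2 mm. A picture is of the moment at which its call begins.
- hand_in(): hands the job in, once; it reports no verdict.
The state is a dict: "t": time; "q": joint angles; "joint_vel": joint speeds; "joint_torque": joint torques, N m; "eef_pos": TCP position; "tool_rot": TCP orientation; "contact_force": force on the tool from outside, world axes, zero at the start; "torque": the same for the moment, N m; "gripper_width": opening from 0.0 (shut) to 1.0 (fully open).
Only numpy, scipy, OpenCV 4.12 (cv2) and the standard library are available. Lean on these libraries where they do the work, as an engineer would, in place of code of your own. Each camera call takes 0.05 s, during which the arm holds its last target.

## Working session

There is one attempt and no reset: what is moved stays moved. The work goes in short steps, Python scripts to look and compute and a tool call to move; the robot and the scene stay as the last step left them, time stands still between calls to the robot, and variables do not carry over. Pictures are saved under pics/ and viewed, and the job is handed in when it is done.

Besides the shell and the picture viewer there is one more tool, called after "Emit:" by a JSON object that holds its "fn" and its "kwargs", one argument or row to a line. send_rows: Moves the arm, as the interface text tells. Its arguments: {"type":"object","properties":{"commands":{"type":"array","items":{"type":"object","properties":{"translation":{"type":"array","items":{"type":"number"}},"rot":{"type":"array","items":{"type":"number"}},"grip":{"type":"number"}}}},"force":{"type":"number"}},"required":["commands"]}

```bash
ls; mkdir -p pics; cat > h.py <<'E'
from station import *
import numpy as np, cv2
from scipy.spatial.transform import Rotation as R
def snap(n,tag):
    c=read_camera(n); np.savez('pics/%s.npz'%tag,**{k:np.array(v) for k,v in c.items()})
    cv2.imwrite('pics/%s.png'%tag,cv2.resize(c['pixels'][:,:,::-1],None,fx=1.5,fy=1.5)); return c
def load(tag): return dict(np.load('pics/%s.npz'%tag))
def px2w(c,u,v,d=None,z=None):
    p=cv2.undistortPoints(np.array([[[u,v]]],float),c['mtx'],c['dist'])[0,0]
    ray=np.array([p[0],-p[1],-1.0]); E=c['extrinsics']
    if z is not None:
        o=E[:3,3]; r=E[:3,:3]@ray; return o+r*(z-o[2])/r[2]
    if d is None: d=float(np.median(c['depth'][int(v)-1:int(v)+2,int(u)-1:int(u)+2]))
    return E[:3,:3]@(ray*d)+E[:3,3]
def w2px(c,P):
    E=c['extrinsics']; P=np.atleast_2d(P); q=(P-E[:3,3])@E[:3,:3]; q=q*[1,-1,-1]
    return cv2.projectPoints(q,np.zeros(3),np.zeros(3),c['mtx'],c['dist'])[0][:,0]
E
python3 - <<'E'
from h import *
for n in ['side','top','wrist']:
    c=snap(n,n+'0'); print(n,c['extrinsics'].round(3).tolist(),c['mtx'].round(1).tolist(),c['dist'])
print(get_obs())
E
```

```text
pics
side [[0.962, 0.215, -0.168, 0.359], [-0.272, 0.719, -0.639, -0.768], [-0.017, 0.661, 0.75, 0.899], [0.0, 0.0, 0.0, 1.0]] [[389.8, 0.0, 252.6], [0.0, 389.8, 193.8], [0.0, 0.0, 1.0]] [-0.00117772  0.          0.          0.          0.        ]
top [[-0.013, 0.997, -0.071, 0.433], [-1.0, -0.014, -0.004, -0.04], [-0.005, 0.071, 0.997, 1.258], [0.0, 0.0, 0.0, 1.0]] [[458.6, 0.0, 254.2], [0.0, 458.6, 193.4], [0.0, 0.0, 1.0]] [-0.1805397  0.         0.         0.         0.       ]
wrist [[0.445, -0.86, -0.25, 0.236], [0.896, 0.427, 0.125, 0.636], [-0.001, -0.28, 0.96, 0.373], [0.0, 0.0, 0.0, 1.0]] [[277.5, 0.0, 250.2], [0.0, 277.5, 194.3], [0.0, 0.0, 1.0]] [-0.06166803  0.          0.          0.          0.        ]
{'t': 0.15, 'q': array([-1.21810506,  0.47763708,  0.02233116,  1.55621361, -0.01148614,
        1.10927073, -0.08307505]), 'joint_vel': array([-0.00212204, -0.00407767, -0.00100103, -0.00241988, -0.00237308,
        0.0014634 , -0.0005839 ]), 'joint_torque': array([ 2.38856432e-03, -5.96925080e+01,  1.61019422e+00, -2.81494582e+01,
        1.26730892e-02,  6.51948358e-03, -2.19597695e-05]), 'eef_pos': array([0.29995346, 0.6042202 , 0.24753525]), 'tool_rot': array([ 4.12110587e-04,  8.49882352e-01,  5.26972009e-01, -5.66286546e-04]), 'contact_force': array([ 0.43994771, -0.53194479,  0.37195095]), 'torque': array([ 0.00471686,  0.01071219, -0.03615971]), 'gripper_width': 0.9973552241624305}
```

View pics/top0.png

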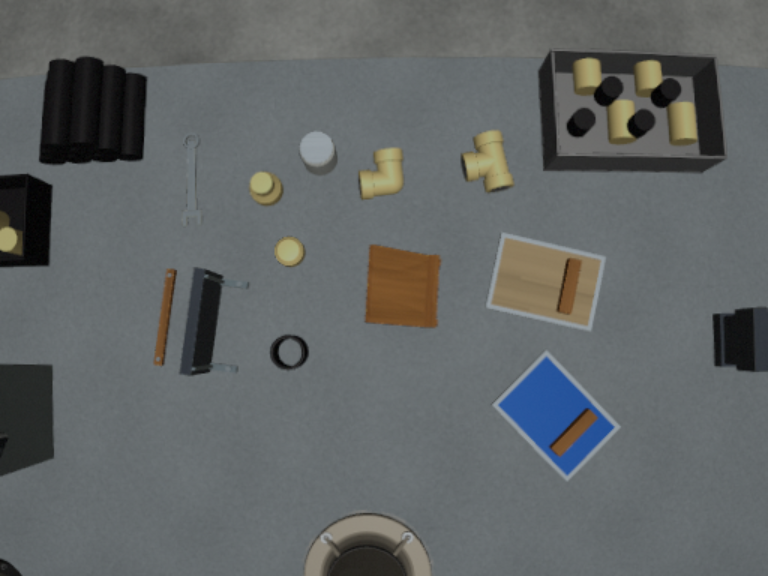

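View pics/side0.png

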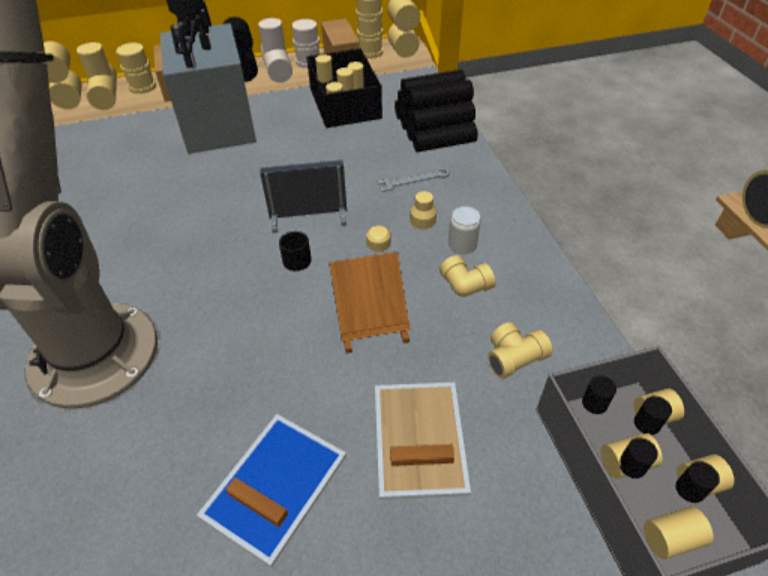

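View pics/wrist0.png

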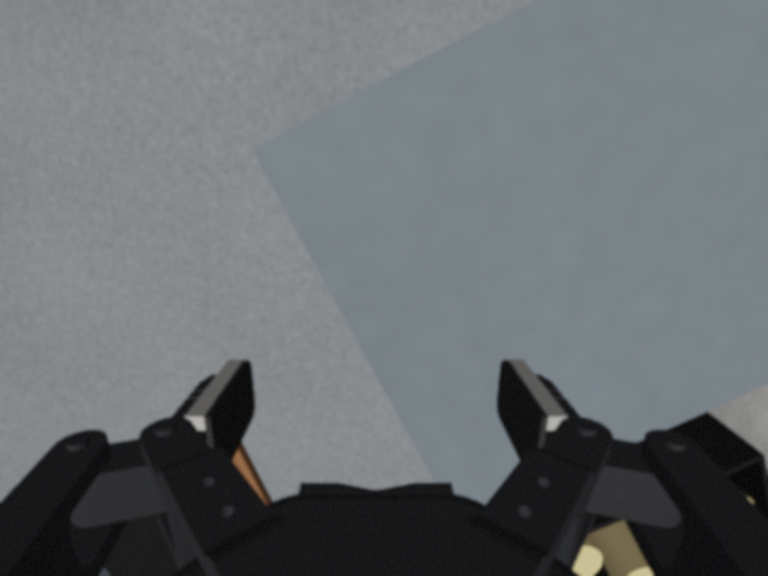

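```bash
python3 - <<'E'
from h import *
c=load('top0'); im=c['pixels'][:,:,::-1]
def crop(n,u0,u1,v0,v1,f):
    cv2.imwrite('pics/%s.png'%n,cv2.resize(im[v0:v1,u0:u1],None,fx=f,fy=f,interpolation=cv2.INTER_CUBIC))
crop('tb',310,420,145,230,7)
crop('tr',235,300,155,225,8)
crop('tw',95,170,170,255,7)
E
```

```text
(no output)
```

View pics/tb.png

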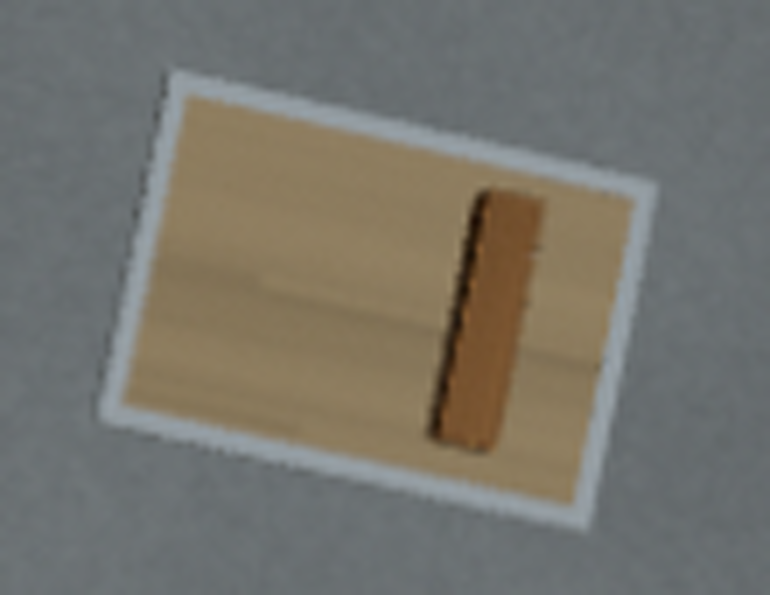

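View pics/tr.png

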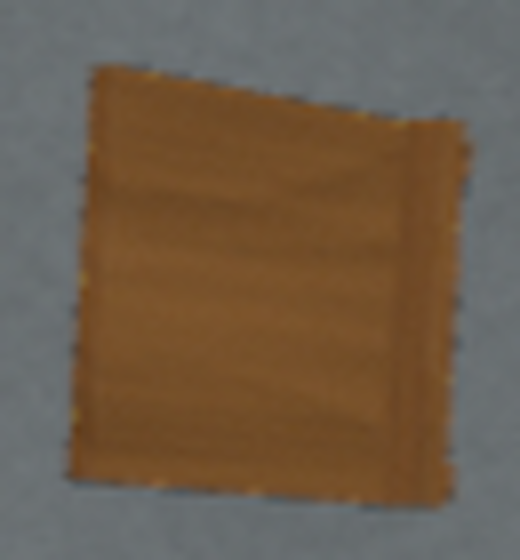

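View pics/tw.png

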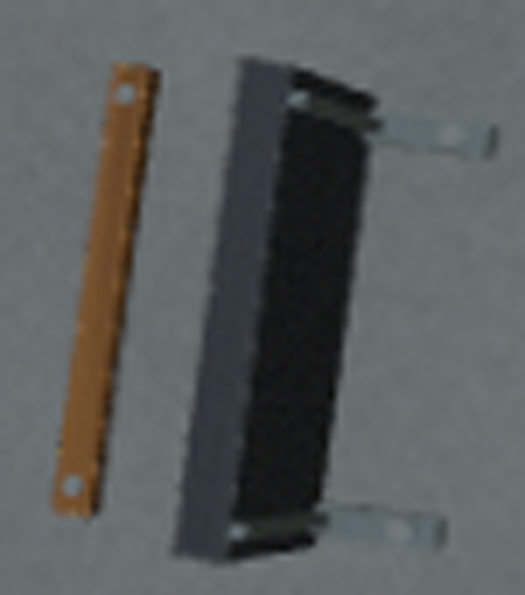

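```bash
cat > fit0.py <<'E'
from h import *
from scipy.optimize import least_squares
c=load('top0'); s=load('side0')
def P(mod,x):
    Rz=R.from_euler('z',x[2]).as_matrix(); return np.array(mod)@Rz.T+[x[0],x[1],0]
def fit(mod,px,x0,name):
    r=least_squares(lambda x:(w2px(c,P(mod,x))-px).ravel(),x0)
    print(name,r.x[:2].round(4),np.degrees(r.x[2]).round(2),'res px',np.abs(r.fun).max().round(2)); return r.x
def cp(l,f,u,v): return (np.array(l,float)+0.5)/f+[u,v]-0.5
a=.1;b=.07
B=fit([[-b,a,.01],[b,a,.01],[b,-a,.01],[-b,-a,.01]],cp([(100,420),(172,70),(657,183),(590,530)],7,310,145),[.6,-.35,0],'board')
k=2**-.5
S=fit([[.065,.135*k,.03+.135*k],[-.065,.135*k,.03+.135*k],[.065,-.018*k,.03+.018*k],[-.065,-.018*k,.03+.018*k],[.065,-.03*k,.03+.006*k],[-.065,-.03*k,.03+.006*k]],
 cp([(95,65),(70,480),(412,120),(388,505),(470,120),(452,505)],8,235,155),[.55,-.05,0],'rest')
W=fit([[.09,0,.13],[-.09,0,.13],[.09,-.02,.13],[-.09,-.02,.13],[.09,.086,.014],[-.09,.086,.014],[.09,.07,.014],[-.09,.07,.014]],
 cp([(242,58),(175,553),(295,70),(230,557),(112,65),(52,512),(158,70),(98,517)],7,95,170),[.5,.3,0],'wall')
np.savez('fit.npz',B=B,S=S,W=W)
im=s['pixels'][:,:,::-1].copy(); im=cv2.resize(im,None,fx=1.5,fy=1.5)
def dr(mod,x):
    for u in w2px(s,P(mod,x)): cv2.circle(im,tuple(((u+.5)*1.5-.5).round().astype(int).tolist()),2,(0,0,255),-1)
dr([[-b,a,.01],[b,a,.01],[b,-a,.01],[-b,-a,.01],[-.05,-.052,.032],[.05,-.052,.032],[-.05,-.028,.032],[.05,-.028,.032]],B)
dr([[.065,.135*k,.03+.135*k],[-.065,.135*k,.03+.135*k],[.065,-.018*k,.03+.018*k],[-.065,-.018*k,.03+.018*k]],S)
dr([[.09,0,.13],[-.09,0,.13],[.09,-.02,.13],[-.09,-.02,.13]],W)
cv2.imwrite('pics/ov.png',im)
for nm,x,p in [('boardc',B,(0,0,.01)),('boardtop',B,(0,.06,.01))]:
    q=w2px(c,P([p],x))[0]; print(nm,P([p],x),px2w(c,*q.round()))
E
python3 fit0.py
```

```text
board [ 0.5343 -0.3389] -13.37 res px 0.35
rest [ 0.5195 -0.1091] -4.05 res px 2.72
wall [0.468  0.2895] -7.68 res px 0.97
boardc [[ 0.53434584 -0.33894506  0.01      ]] [ 0.5355935  -0.33838509  0.00987417]
boardtop [[ 0.54821906 -0.28057098  0.01      ]] [ 0.5474068  -0.27998891  0.00947404]
```

View pics/ov.png

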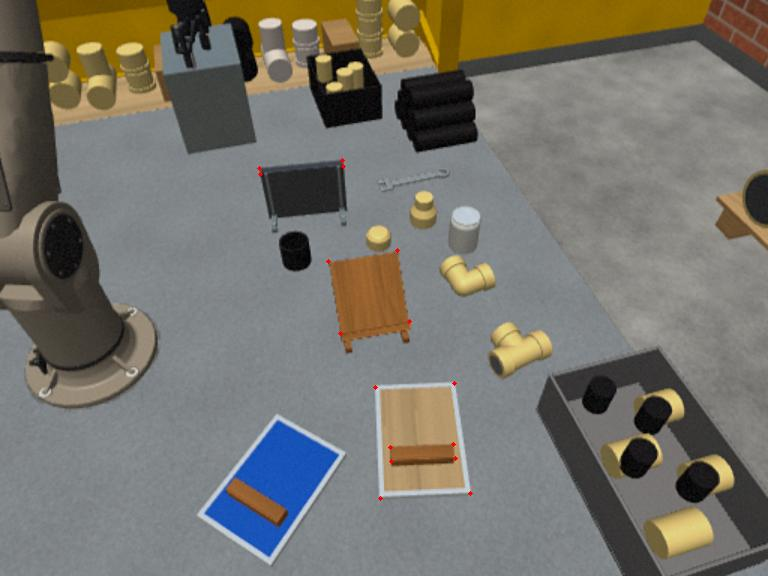

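```bash
python3 - <<'E'
from h import *
c=load('top0')
pts=[]
for v in range(168,215,2):
    for u in range(250,282,2):
        pts.append(px2w(c,u,v,d=float(c['depth'][v,u])))
p=np.array(pts); m=p.mean(0); U,S,V=np.linalg.svd(p-m); n=V[2]*np.sign(V[2][2]); print(m,n,S/len(p)**.5, 'yaw',np.degrees(np.arctan2(n[0],-n[1])), np.degrees(np.arccos(n[2])))
for v in (180,190,200):
    print(v,[tuple(px2w(c,u,v,d=float(c['depth'][v,u])).round(3)[1:].tolist()) for u in range(240,298,2)])
for u in (255,270):
    print(u,[tuple(px2w(c,u,v,d=float(c['depth'][v,u])).round(3).tolist()) for v in list(range(158,172))+list(range(208,222))])
s=load('side0'); im=s['pixels'][:,:,::-1]
cv2.imwrite('pics/sr.png',cv2.resize(im[160:240,210,None] if 0 else im[160:240,212:282],None,fx=8,fy=8,interpolation=cv2.INTER_CUBIC))
E
```

```text
[ 0.52278243 -0.0639449   0.08103035] [-0.0416018  -0.7129824   0.69994671] [0.03582987 0.03433539 0.00278922] yaw -3.3393644615041245 45.577271702391855
180 [(0.004, -0.003), (-0.002, -0.005), (-0.008, -0.003), (-0.016, 0.119), (-0.021, 0.127), (-0.026, 0.122), (-0.031, 0.117), (-0.036, 0.114), (-0.041, 0.1), (-0.046, 0.098), (-0.051, 0.094), (-0.056, 0.094), (-0.061, 0.086), (-0.066, 0.085), (-0.072, 0.076), (-0.077, 0.073), (-0.083, 0.062), (-0.088, 0.063), (-0.093, 0.058), (-0.099, 0.049), (-0.105, 0.045), (-0.11, 0.039), (-0.116, 0.032), (-0.121, 0.033), (-0.126, 0.036), (-0.131, 0.044), (-0.137, 0.037), (-0.146, -0.003), (-0.151, 0.0)]
190 [(0.004, -0.002), (-0.002, 0.002), (-0.007, 0.003), (-0.015, 0.121), (-0.02, 0.126), (-0.025, 0.119), (-0.03, 0.115), (-0.035, 0.113), (-0.04, 0.102), (-0.045, 0.103), (-0.05, 0.096), (-0.056, 0.091), (-0.061, 0.085), (-0.066, 0.078), (-0.071, 0.076), (-0.077, 0.071), (-0.082, 0.063), (-0.087, 0.061), (-0.093, 0.048), (-0.099, 0.049), (-0.104, 0.042), (-0.11, 0.036), (-0.116, 0.031), (-0.121, 0.035), (-0.126, 0.036), (-0.131, 0.043), (-0.137,
[... 1176 characters left out ...]
6, 0.001), (0.447, -0.036, -0.002)]
270 [(0.62, -0.08, 0.001), (0.618, -0.08, -0.003), (0.615, -0.08, 0.001), (0.612, -0.08, -0.002), (0.609, -0.08, 0.0), (0.606, -0.08, 0.002), (0.603, -0.08, 0.002), (0.6, -0.08, 0.008), (0.598, -0.08, -0.0), (0.586, -0.078, 0.069), (0.583, -0.077, 0.075), (0.581, -0.078, 0.068), (0.578, -0.078, 0.07), (0.575, -0.077, 0.073), (0.479, -0.076, 0.068), (0.477, -0.076, 0.065), (0.474, -0.076, 0.064), (0.472, -0.076, 0.066), (0.469, -0.076, 0.068), (0.466, -0.076, 0.062), (0.464, -0.076, 0.063), (0.461, -0.076, 0.063), (0.459, -0.076, 0.065), (0.457, -0.078, 0.002), (0.454, -0.078, 0.001), (0.452, -0.078, 0.001), (0.449, -0.078, -0.004), (0.446, -0.078, -0.003)]
```

View pics/sr.png

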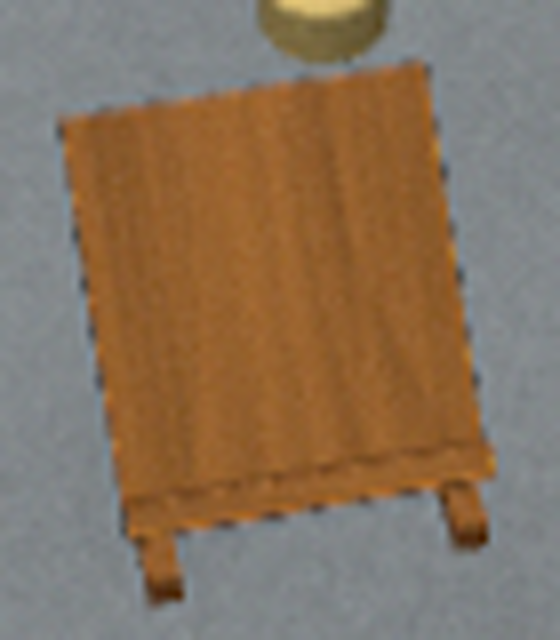

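```bash
sed -i 's/\[.065,-.018\*k,.03+.018\*k\],\[-.065,-.018\*k,.03+.018\*k\],\[.065,-.03/[.065,0,.03],[-.065,0,.03],[.065,-.03/' fit0.py; python3 fit0.py
python3 - <<'E'
from h import *
f=np.load('fit.npz')
k=2**-.5
def fr(x): return R.from_euler('z',x[2]).as_matrix()
S=f['S'];W=f['W'];B=f['B']
# side residual of rest
s=load('side0')
P=np.array([[.065,.135*k,.03+.135*k],[-.065,.135*k,.03+.135*k]])@fr(S).T+[S[0],S[1],0]
print(w2px(s,P), 'meas', (np.array([[428,62],[60,120]])+.5)/8+[212,160]-.5)
E
```

```text
board [ 0.5343 -0.3389] -13.37 res px 0.35
rest [ 0.5196 -0.1134] -3.96 res px 2.23
wall [0.468  0.2895] -7.68 res px 0.97
boardc [[ 0.53434584 -0.33894506  0.01      ]] [ 0.5355935  -0.33838509  0.00987417]
boardtop [[ 0.54821906 -0.28057098  0.01      ]] [ 0.5474068  -0.27998891  0.00947404]
[[264.58571946 167.31713888]
 [218.84099048 174.64877552]] meas [[265.0625 167.3125]
 [219.0625 174.5625]]
```

```bash
cat >> fit0.py <<'E'
m=[[.065,.135*k,.03+.135*k],[-.065,.135*k,.03+.135*k],[.065,0,.03],[-.065,0,.03],[.065,-.018*k,.03+.018*k],[-.065,-.018*k,.03+.018*k],[.065,-.03*k,.03+.006*k],[-.065,-.03*k,.03+.006*k]]
print(((w2px(c,P(m,S))+.5-[235,155])*8).round())
E
python3 fit0.py|tail -8
```

```text
[[112.  64.]
 [ 88. 482.]
 [400. 119.]
 [380. 504.]
 [440. 117.]
 [420. 506.]
 [463. 121.]
 [444. 508.]]
```

```bash
cat > fit1.py <<'E'
from fit0 import *
mt=m[2:4]+m[6:8]; pt=cp([(412,120),(388,505),(470,120),(452,505)],8,235,155)
ms=[m[0],m[1],m[4],m[5]]; ps=cp([(428,62),(60,120),(490,442),(125,500)],8,212,160)
for wt,ws in((1,1),(1,0),(0,1)):
    r=least_squares(lambda x:np.r_[wt*(w2px(c,P(mt,x))-pt).ravel(),ws*(w2px(s,P(ms,x))-ps).ravel()],S)
    print(r.x[:2].round(4),np.degrees(r.x[2]).round(2),r.fun.round(2))
    if wt and ws: np.savez('fit.npz',B=B,S=r.x,W=W)
E
python3 fit1.py | tail -9
```

```text
[420. 506.]
 [463. 121.]
 [444. 508.]]
[ 0.5196 -0.1149] -4.34 [-0.88 -0.2  -0.67 -0.18 -0.17  0.1  -0.66  0.27 -0.04  0.44  0.13  0.32
  0.51  0.83  0.06  1.45]
[ 0.5196 -0.1165] -4.12 [-0.38 -0.19  0.02 -0.16  0.33  0.08  0.03  0.26 -0.    0.    0.    0.
  0.    0.    0.    0.  ]
[ 0.5198 -0.112 ] -4.59 [-0.   -0.   -0.   -0.   -0.    0.   -0.    0.   -0.13 -0.22  0.08 -0.51
  0.23  0.1  -0.18  0.54]
```

```bash
cat > plan.py <<'E'
from h import *
from scipy.linalg import logm,expm,sqrtm
def T(p,Rm): M=np.eye(4); M[:3,:3]=Rm; M[:3,3]=p; return M
def cur(o=None):
    o=o or get_obs(); q=o['tool_rot']; return T(o['eef_pos'],R.from_quat([q[1],q[2],q[3],q[0]]).as_matrix())
def rows(A,Bm,n):
    """identical n rows taking A to Bm (shift first, then turn)"""
    X=np.real(logm(np.linalg.inv(A)@Bm))/n; D=expm(X)
    t=D[:3,3]; r=np.degrees(R.from_matrix(D[:3,:3]).as_rotvec()); return t,r
def show(A,Bm,n):
    t,r=rows(A,Bm,n); print(n,'rows t(mm)',(t*1000).round(2),'rot',r.round(3),'|t|',np.linalg.norm(t).round(4),np.linalg.norm(r).round(2))
f=np.load('fit.npz'); B,S,W=f['B'],f['S'],f['W']
rz=lambda a:R.from_euler('z',a).as_matrix()
def tool(xax,zax):
    xax=np.array(xax,float);xax/=np.linalg.norm(xax); zax=np.array(zax,float);zax/=np.linalg.norm(zax)
    return np.c_[xax,np.cross(zax,xax),zax]
k=2**-.5
def boardT(mid,Rm): return T(mid,Rm)
B0=T([B[0],B[1],.005],rz(B[2]))
# grasp in board frame: tool x=+by, z=-bz
G1=lambda z: T([0,-.04,z-.005],tool([0,1,0],[0,0,-1]))
E
python3 - <<'E'
from plan import *
A=cur(); t=B0@G1(.16); print(t.round(4)); 
for n in(25,30): show(A,t,n)
E
```

```text
[[ 0.2312  0.9729  0.      0.5251]
 [ 0.9729 -0.2312  0.     -0.3779]
 [ 0.      0.     -1.      0.16  ]
 [ 0.      0.      0.      1.    ]]
25 rows t(mm) [-33.85  22.03   3.53] rot [-0.     0.003 -0.521] |t| 0.0405 0.52
30 rows t(mm) [-28.22  18.34   2.94] rot [-0.     0.003 -0.434] |t| 0.0338 0.43
```

Emit:
{"fn": "send_rows", "kwargs": {
  "commands": [
    {"translation": [-0.0282, 0.0183, 0], "rot": [0, 0, -0.43], "grip": 0.085},
    {"translation": [-0.0282, 0.0183, 0], "rot": [0, 0, -0.43], "grip": 0.085},
    {"translation": [-0.0282, 0.0183, 0], "rot": [0, 0, -0.43], "grip": 0.085},
    {"translation": [-0.0282, 0.0183, 0], "rot": [0, 0, -0.43], "grip": 0.085},
    {"translation": [-0.0282, 0.0183, 0], "rot": [0, 0, -0.43], "grip": 0.085}
  ]
}}

```text
t: 0.57
eef_pos: [0.3218, 0.4362, 0.248]
tool_rot: [0.0, 0.84, 0.543, -0.0]
contact_force: [0.6, 0.0, -0.1]
gripper_width: 0.995
```

```bash
cat > lg.py <<'E'
from plan import *
import pickle
o=get_obs(); pickle.dump(o,open('log_%06.2f.pkl'%o['t'],'wb')); print(o['t'],o['q'].round(3),o['eef_pos'].round(4),o['contact_force'].round(1),round(o['gripper_width']*85.4,1))
E
python3 lg.py
```

```text
0.5667 [-1.079  0.259  0.035  1.877 -0.011  1.006  0.108] [0.3218 0.4362 0.248 ] [ 0.6  0.  -0.1] 85.0
```

Emit:
{"fn": "send_rows", "kwargs": {
  "commands": [
    {"translation": [-0.0282, 0.0183, 0], "rot": [0, 0, -0.43], "grip": 0.085},
    {"translation": [-0.0282, 0.0183, 0], "rot": [0, 0, -0.43], "grip": 0.085},
    {"translation": [-0.0282, 0.0183, 0], "rot": [0, 0, -0.43], "grip": 0.085},
    {"translation": [-0.0282, 0.0183, 0], "rot": [0, 0, -0.43], "grip": 0.085},
    {"translation": [-0.0282, 0.0183, 0], "rot": [0, 0, -0.43], "grip": 0.085}
  ]
}}

```text
t: 0.98
eef_pos: [0.3498, 0.2705, 0.2482]
tool_rot: [-0.0, 0.829, 0.559, -0.0]
contact_force: [0.6, -0.9, 0.3]
gripper_width: 0.998
```

```bash
python3 lg.py
```

```text
0.9833 [-0.903  0.086  0.11   2.091 -0.012  0.965  0.399] [0.3498 0.2705 0.2482] [ 0.6 -0.9  0.3] 85.2
```

Emit:
{"fn": "send_rows", "kwargs": {
  "commands": [
    {"translation": [-0.0282, 0.0183, 0], "rot": [0, 0, -0.43], "grip": 0.085},
    {"translation": [-0.0282, 0.0183, 0], "rot": [0, 0, -0.43], "grip": 0.085},
    {"translation": [-0.0282, 0.0183, 0], "rot": [0, 0, -0.43], "grip": 0.085},
    {"translation": [-0.0282, 0.0183, 0], "rot": [0, 0, -0.43], "grip": 0.085},
    {"translation": [-0.0282, 0.0183, 0], "rot": [0, 0, -0.43], "grip": 0.085}
  ]
}}

```text
t: 1.4
eef_pos: [0.3839, 0.106, 0.2483]
tool_rot: [-0.0, 0.819, 0.574, 0.0]
contact_force: [0.8, 0.1, -0.1]
gripper_width: 0.995
```

```bash
python3 lg.py
```

```text
1.4 [-7.000e-01 -4.000e-03  2.760e-01  2.185e+00  1.000e-03  9.610e-01
  7.990e-01] [0.3839 0.106  0.2483] [ 0.8  0.1 -0.1] 84.9
```

Emit:
{"fn": "send_rows", "kwargs": {
  "commands": [
    {"translation": [-0.0282, 0.0183, 0], "rot": [0, 0, -0.43], "grip": 0.085},
    {"translation": [-0.0282, 0.0183, 0], "rot": [0, 0, -0.43], "grip": 0.085},
    {"translation": [-0.0282, 0.0183, 0], "rot": [0, 0, -0.43], "grip": 0.085},
    {"translation": [-0.0282, 0.0183, 0], "rot": [0, 0, -0.43], "grip": 0.085},
    {"translation": [-0.0282, 0.0183, 0], "rot": [0, 0, -0.43], "grip": 0.085}
  ]
}}

```text
t: 1.82
eef_pos: [0.4243, -0.0572, 0.2484]
tool_rot: [-0.0, 0.808, 0.589, 0.0]
contact_force: [0.8, 1.0, 0.5]
gripper_width: 0.992
```

```bash
python3 lg.py; python3 - <<'E'
from plan import *
show(cur(),B0@G1(.16),10)
E
```

```text
1.8167 [-0.481  0.048  0.493  2.138 -0.028  0.961  1.288] [ 0.4243 -0.0572  0.2484] [0.8 1.  0.5] 84.7
10 rows t(mm) [-28.12  18.43   8.84] rot [ 0.002 -0.003 -0.441] |t| 0.0348 0.44
```

Emit:
{"fn": "send_rows", "kwargs": {
  "commands": [
    {"translation": [-0.0281, 0.0184, 0.0088], "rot": [0, 0, -0.44], "grip": 0.06},
    {"translation": [-0.0281, 0.0184, 0.0088], "rot": [0, 0, -0.44], "grip": 0.06},
    {"translation": [-0.0281, 0.0184, 0.0088], "rot": [0, 0, -0.44], "grip": 0.06},
    {"translation": [-0.0281, 0.0184, 0.0088], "rot": [0, 0, -0.44], "grip": 0.06},
    {"translation": [-0.0281, 0.0184, 0.0088], "rot": [0, 0, -0.44], "grip": 0.06}
  ]
}}

```text
t: 2.23
eef_pos: [0.4717, -0.2182, 0.2037]
tool_rot: [-0.0, 0.796, 0.605, 0.0]
contact_force: [0.5, 0.7, 0.8]
gripper_width: 0.702
```

```bash
python3 lg.py
```

```text
2.2333 [-0.174  0.306  0.593  2.001 -0.218  0.896  1.833] [ 0.4717 -0.2182  0.2037] [0.5 0.7 0.8] 60.0
```

Emit:
{"fn": "send_rows", "kwargs": {
  "commands": [
    {"translation": [-0.0281, 0.0184, 0.0088], "rot": [0, 0, -0.44], "grip": 0.06},
    {"translation": [-0.0281, 0.0184, 0.0088], "rot": [0, 0, -0.44], "grip": 0.06},
    {"translation": [-0.0281, 0.0184, 0.0088], "rot": [0, 0, -0.44], "grip": 0.06},
    {"translation": [-0.0281, 0.0184, 0.0088], "rot": [0, 0, -0.44], "grip": 0.06},
    {"translation": [-0.0281, 0.0184, 0.0088], "rot": [0, 0, -0.44], "grip": 0.06}
  ]
}}

```text
t: 2.65
eef_pos: [0.525, -0.3773, 0.1593]
tool_rot: [-0.0, 0.785, 0.62, -0.0]
contact_force: [0.8, 0.1, 0.6]
gripper_width: 0.704
```

```bash
python3 lg.py; python3 - <<'E'
from plan import *
show(cur(),B0@G1(.16),1)
snap('wrist','wrist1')
E
```

```text
2.65 [ 0.146  0.573  0.539  1.734 -0.354  0.933  2.166] [ 0.525  -0.3773  0.1593] [0.8 0.1 0.6] 60.1
1 rows t(mm) [-0.53  0.19 -0.72] rot [-0.042 -0.03   0.002] |t| 0.0009 0.05
```

View pics/wrist1.png

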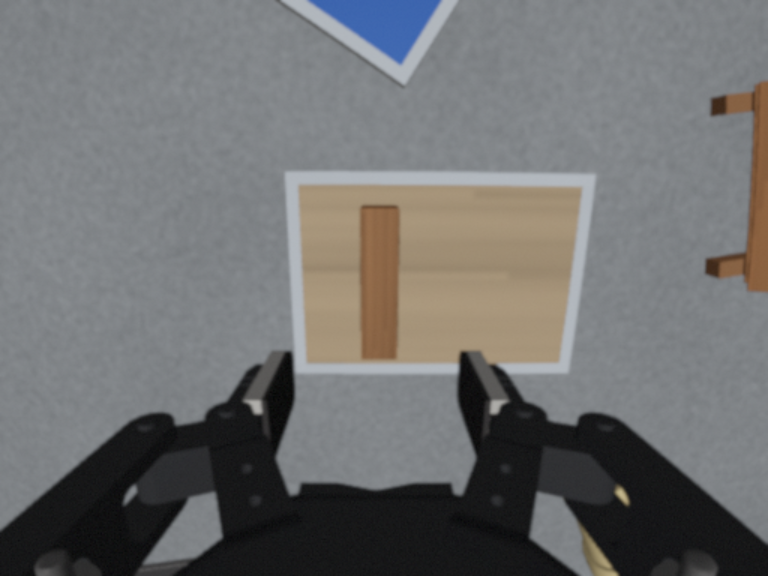

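```bash
cat > kin.py <<'E'
from plan import *
import glob,pickle,itertools,sys
from scipy.optimize import least_squares
D=[pickle.load(open(g,'rb')) for g in sorted(glob.glob('log_*.pkl'))]
D=[{'q':np.array([-1.2181,.47764,.02233,1.5562,-.01149,1.10927,-.08308]),'eef_pos':np.array([.29995,.60422,.24754]),'tool_rot':np.array([.0004,.84988,.52697,-.00057])}]+D
Q=np.array([d['q'] for d in D]); TT=[cur(d) for d in D]
def fk(p,q,s):
    # p: offsets 8x3, a (tool yaw), base yaw
    o=p[:24].reshape(8,3); M=np.eye(4); M[:3,3]=o[0]; M[:3,:3]=rz(p[24])
    for i in range(7):
        ax='z' if i%2==0 else 'y'
        off=p[25] if i==4 else 0
        M=M@T(np.zeros(3),R.from_euler(ax,s[i]*q[i]+off).as_matrix())@T(o[i+1],np.eye(3))
    M[:3,:3]=M[:3,:3]@rz(p[26])
    return M
p0=np.zeros(27); p0[2]=.36; p0[8]=.42; p0[14]=.42;p0[23]=.25
def res(p,s):
    r=[]
    for q,t in zip(Q,TT):
        M=fk(p,q,s); r+=list((M[:3,3]-t[:3,3])*10); r+=list((M[:3,:3]-t[:3,:3]).ravel())
    return np.r_[r,(p-p0)*0.003]
if __name__=='__main__':
    best=[]
    for sg in itertools.product([1,-1],repeat=4):
      for (a2,) in itertools.product([1]):
        s=[sg[0],1,sg[1],1,sg[2],1,sg[3]]
        for b5 in (0,np.pi):
          for a7 in (0,1.57,3.14,-1.57):
            p1=p0.copy();p1[25]=b5;p1[26]=a7
            if b5: s2=list(s); s2[5]=-1
            else: s2=s
            r=least_squares(res,p1,args=(s2,),max_nfev=60)
            best.append((r.cost,s2,b5,a7,r.x))
    best.sort(key=lambda b:b[0])
    for b in best[:4]: print(b[0],b[1],b[2],b[3])
    b=best[0]; print(b[4][:24].reshape(8,3).round(4),b[4][24:].round(4)); rr=res(b[4],b[1])[:-27].reshape(-1,12); print(abs(rr[:,:3]).max()*100,'mm',abs(rr[:,3:]).max())
    pickle.dump((b[4],b[1]),open('kin.pkl','wb'))
E
time python3 kin.py
```

```text
4.387992776010517e-05 [-1, 1, -1, 1, -1, 1, -1] 0 3.14
4.3879927760151884e-05 [-1, 1, -1, 1, -1, 1, -1] 0 1.57
4.3907653880920856e-05 [-1, 1, -1, 1, -1, 1, -1] 0 -1.57
4.4477622491398835e-05 [-1, 1, -1, 1, -1, -1, -1] 3.141592653589793 1.57
[[-0.0174  0.2078  0.3317]
 [ 0.0058 -0.0145 -0.0283]
 [-0.0077 -0.0145  0.4802]
 [ 0.0085 -0.0143  0.0602]
 [ 0.007  -0.0143  0.4456]
 [-0.008  -0.0017  0.0256]
 [ 0.0088 -0.0017  0.0382]
 [ 0.1704 -0.0877  0.2882]] [-0.0422 -0.      3.0994]
0.02801732192916906 mm 2.8993459055179955e-05
real	8m23.792s
user	8m19.986s
sys	0m0.125s
```

```bash
cat > kin2.py <<'E'
from kin import *
s=[-1,1,-1,1,-1,1,-1]
w=np.full(27,0.003); w[[0,1,21,22]]=10; w[24]=w[25]=1
p0[26]=np.pi
def res2(p):
    r=res(p,s)[:-27]; return np.r_[r,(p-p0)*w]
r=least_squares(res2,p0); x=r.x
rr=res(x,s)[:-27].reshape(-1,12); print(x[:24].reshape(8,3).round(4),x[24:].round(4)); print(abs(rr[:,:3]).max()*100,'mm',abs(rr[:,3:]).max())
pickle.dump((x,s),open('kin.pkl','wb'))
E
timeout 300 python3 kin2.py
```

```text
[[-0.000e+00 -0.000e+00  3.264e-01]
 [ 1.000e-04 -1.520e-02 -3.360e-02]
 [-1.000e-04 -1.520e-02  4.809e-01]
 [ 1.000e-04 -1.570e-02  6.090e-02]
 [ 1.000e-04 -1.570e-02  4.463e-01]
 [-1.000e-04 -2.000e-04  2.630e-02]
 [ 1.000e-04 -2.000e-04  3.280e-02]
 [ 0.000e+00 -0.000e+00  2.828e-01]] [0.     0.     3.1416]
0.0015081976085795645 mm 1.6445905699295532e-05
```

```bash
cat > ik.py <<'E'
from kin import *
px,sg=pickle.load(open('kin.pkl','rb'))
LO=np.array([-2.96,-.34,-1.41,.24,-1.37,.17,-2.96]);HI=np.array([2.96,2.1,1.46,2.44,4.51,1.92,2.96])
MID=(LO+HI)/2
def ik(t,q0,wreg=1e-3):
    def f(q):
        M=fk(px,q,sg); return np.r_[(M[:3,3]-t[:3,3])*5,R.from_matrix(t[:3,:3].T@M[:3,:3]).as_rotvec(),wreg*(q-q0)]
    r=least_squares(f,np.clip(q0,LO+.02,HI-.02),bounds=(LO+.01,HI-.01)); return r.x,np.abs(r.fun[:6]).max()
E
cat > poses.py <<'E'
from plan import *
es=np.array([0,k,k]);n=np.array([0,-k,k])
def Srest(dl=0.0,dn=0.0):  # board on the rest, foot dl up the slope, dn above
    F=T([S[0],S[1],0],rz(S[2])); m=np.array([0,0,.03])+(.1+dl)*es+(.005+dn)*n
    return F@T(m,np.c_[[1,0,0],es,n])
TH=np.radians(25.1)
def Wall(th=TH,yf=.07,h=0.0,x=0.0):  # yf: front bottom corner
    F=T([W[0],W[1],0],rz(W[2])); u=np.array([0,-np.sin(th),np.cos(th)]); b=np.array([0,-np.cos(th),-np.sin(th)])
    Pf=np.array([x,yf,h+.01*np.sin(th)]); m=Pf+.1*u+.005*b
    return F@T(m,np.c_[np.cross(u,b),u,b])
def G2(y): return T([0,y,0],tool([0,0,-1],[0,-1,0])) # TCP at board y
E
python3 - <<'E'
from ik import *
from poses import *
q=get_obs()['q']
seq=[('lift',B0@T([0,0,.2],np.eye(3))@G1(.033)),('place',Srest()@G1(.033)),('retr',Srest(0,.1)@G1(.033)),('top_away',Srest(.1)@G2(.09)),('top',Srest()@G2(.09)),('lift2',Srest(.05,.1)@G2(.09)),
('walla',Wall(h=.2)@G2(.09)),('wall',Wall()@G2(.09)),('away',Wall()@G2(.25))]
for nm,t in seq:
    q,e=ik(t,q); print(nm,t[:3,3].round(3),t[:3,2].round(2),'q',q.round(2),'err',round(e,4))
E
```

```text
lift [ 0.525 -0.378  0.233] [ 0.  0. -1.] q [ 0.12  0.49  0.58  1.67 -0.3   1.06  2.13] err 0.0
place [ 0.521 -0.096  0.096] [ 0.05  0.71 -0.71] q [ 0.33  0.68  0.17  1.91 -0.91  1.16  2.62] err 0.0
retr [ 0.516 -0.166  0.166] [ 0.05  0.71 -0.71] q [ 0.4   0.62  0.23  1.8  -0.81  1.34  2.56] err 0.0
top_away [0.535 0.086 0.239] [-0.05 -0.71 -0.71] q [-1.4   1.08  1.42  1.8  -0.3   1.23  1.56] err 0.0
top [0.53  0.016 0.168] [-0.05 -0.71 -0.71] q [-1.31  1.12  1.33  1.93 -0.35  1.03  1.6 ] err 0.0
lift2 [ 0.527 -0.02   0.274] [-0.05 -0.71 -0.71] q [-1.32  0.96  1.45  1.9  -0.18  1.1   1.63] err 0.0
walla [0.466 0.275 0.374] [ 0.06  0.42 -0.91] q [-1.58  0.    1.18  1.95 -0.45  1.01  1.25] err 0.0
wall [0.466 0.275 0.174] [ 0.06  0.42 -0.91] q [-1.14  0.39  0.87  2.17 -1.06  0.81  1.9 ] err 0.0
away [0.457 0.207 0.319] [ 0.06  0.42 -0.91] q [-1.14  0.02  0.87  2.07 -0.52  0.95  1.45] err 0.0
```

Emit:
{"fn": "send_rows", "kwargs": {
  "commands": [
    {"translation": [-0.0005, 0, 0.025], "rot": [0, 0, 0], "grip": 0.06},
    {"translation": [0, 0, 0.025], "rot": [0, 0, 0], "grip": 0.06},
    {"translation": [0, 0, 0.025], "rot": [0, 0, 0], "grip": 0.06},
    {"translation": [0, 0, 0.025], "rot": [0, 0, 0], "grip": 0.06},
    {"translation": [0, 0, 0.025], "rot": [0, 0, 0], "grip": 0.06}
  ]
}}

```text
t: 3.12
eef_pos: [0.5246, -0.3761, 0.0339]
tool_rot: [-0.0, 0.785, 0.62, -0.0]
contact_force: [-0.7, -0.2, -0.2]
gripper_width: 0.702
```

Emit:
{"fn": "send_rows", "kwargs": {
  "commands": [
    {"translation": [0, 0, 0], "rot": [0, 0, 0], "grip": 0.015},
    {"translation": [0, 0, 0], "rot": [0, 0, 0], "grip": 0.015},
    {"translation": [0, 0, 0], "rot": [0, 0, 0], "grip": 0.015},
    {"translation": [0, 0, 0], "rot": [0, 0, 0], "grip": 0.015},
    {"translation": [0, 0, 0], "rot": [0, 0, 0], "grip": 0.015}
  ],
  "force": 60
}}

```text
t: 3.53
eef_pos: [0.5254, -0.377, 0.0368]
tool_rot: [0.001, 0.785, 0.62, 0.0]
contact_force: [-0.8, -0.9, 2.4]
gripper_width: 0.263
```

```bash
python3 lg.py; python3 -c "
from h import *
snap('wrist','w2');snap('side','s2')"
```

```text
3.5333 [ 0.211  0.728  0.447  1.791 -0.45   0.723  2.238] [ 0.5254 -0.377   0.0368] [-0.8 -0.9  2.4] 22.4
```

View pics/w2.png

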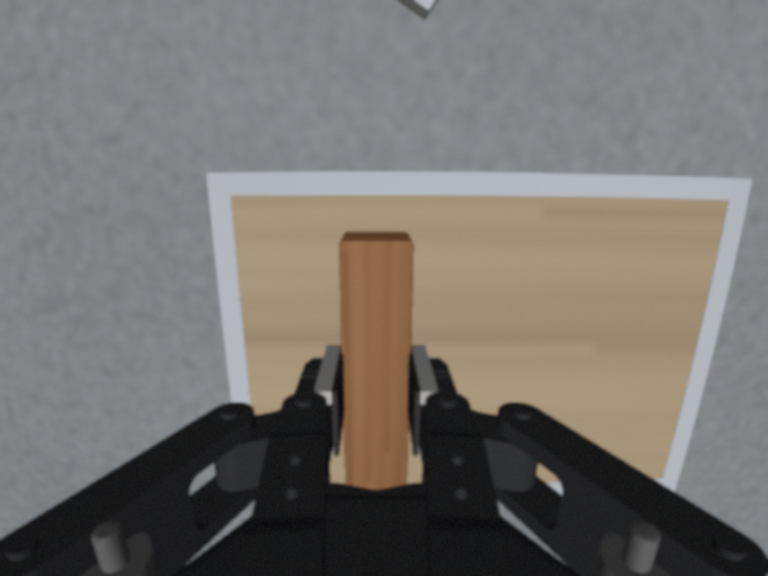

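View pics/s2.png

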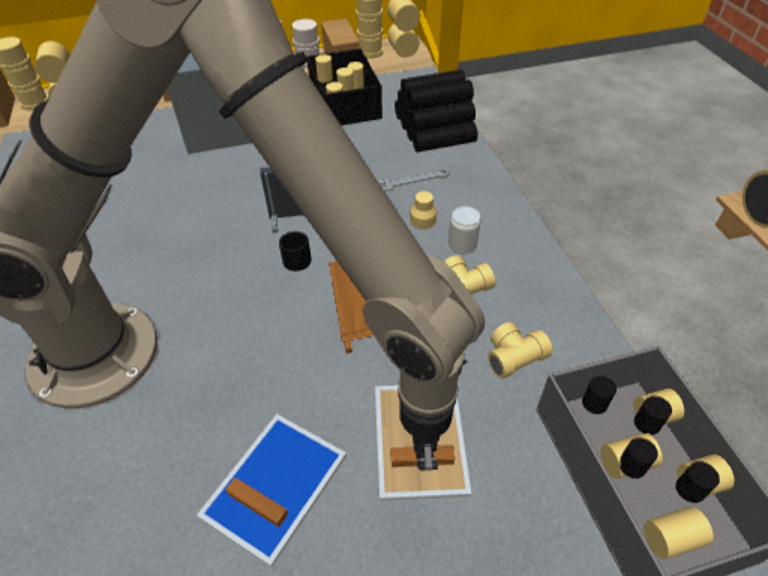

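Emit:
{"fn": "send_rows", "kwargs": {
  "commands": [
    {"translation": [0, 0, -0.012], "rot": [0, 0, 0], "grip": 0.015},
    {"translation": [0, 0, -0.024], "rot": [0, 0, 0], "grip": 0.015},
    {"translation": [0, 0, -0.03], "rot": [0, 0, 0], "grip": 0.015},
    {"translation": [0, 0, -0.03], "rot": [0, 0, 0], "grip": 0.015},
    {"translation": [0, 0, -0.024], "rot": [0, 0, 0], "grip": 0.015}
  ]
}}

```text
t: 4.05
eef_pos: [0.5248, -0.3768, 0.1582]
tool_rot: [0.001, 0.785, 0.62, 0.0]
contact_force: [0.8, -0.8, -2.8]
gripper_width: 0.261
```

```bash
python3 lg.py; python3 - <<'E'
from poses import *
A=cur(); print(A.round(4)); G=G1(.0368)
bt=A@np.linalg.inv(G); print('board now',bt.round(3))
t=Srest(.01,.05)@G; show(A,t,12)
d,r=rows(A,t,12); D=T(d,R.from_rotvec(np.radians(r)).as_matrix()); M=A.copy()
F=np.linalg.inv(T([S[0],S[1],0],rz(S[2])))
for i in range(12):
    M=M@D; b=F@M@np.linalg.inv(G)
    print(i,'rest frame foot bottom',(b@[0,-.1,-.005,1])[1:3].round(3),'top bottom',(b@[0,.1,-.005,1])[1:3].round(3))
E
```

```text
4.05 [ 0.143  0.573  0.542  1.738 -0.357  0.928  2.167] [ 0.5248 -0.3768  0.1582] [ 0.8 -0.8 -2.8] 22.3
[[ 2.321e-01  9.727e-01  1.300e-03  5.248e-01]
 [ 9.727e-01 -2.321e-01 -9.000e-04 -3.768e-01]
 [-5.000e-04  1.500e-03 -1.000e+00  1.582e-01]
 [ 0.000e+00  0.000e+00  0.000e+00  1.000e+00]]
board now [[ 0.973  0.232 -0.001  0.534]
 [-0.232  0.973  0.001 -0.338]
 [ 0.001 -0.001  1.     0.126]
 [ 0.     0.     0.     1.   ]]
12 rows t(mm) [19.16 -3.83  8.83] rot [ 0.304  3.745 -0.715] |t| 0.0214 3.82
0 rest frame foot bottom [-0.298  0.109] top bottom [-0.101  0.122]
1 rest frame foot bottom [-0.275  0.098] top bottom [-0.079  0.124]
2 rest frame foot bottom [-0.252  0.088] top bottom [-0.057  0.127]
3 rest frame foot bottom [-0.228  0.08 ] top bottom [-0.036  0.131]
4 rest frame foot bottom [-0.204  0.073] top bottom [-0.015  0.137]
5 rest frame foot bottom [-0.179  0.068] top bottom [0.005 0.145]
6 rest frame foot bottom [-0.154  0.065] top bottom [0.025 0.153]
7 rest frame foot bottom [-0.128  0.063] top bottom [0.044 0.163]
8 rest frame foot bottom [-0.103  0.063] top bottom [0.063 0.174]
9 rest frame foot bottom [-0.078  0.064] top bottom [0.081 0.186]
10 rest frame foot bottom [-0.053  0.068] top bottom [0.097 0.2  ]
11 rest frame foot bottom [-0.028  0.072] top bottom [0.113 0.214]
```

```bash
python3 - <<'E'
from poses import *
show(cur(),Srest(.01,.05)@G1(.0368),15)
E
```

```text
15 rows t(mm) [15.28 -3.04  7.17] rot [ 0.243  2.996 -0.572] |t| 0.0172 3.06
```

Emit:
{"fn": "send_rows", "kwargs": {
  "commands": [
    {"translation": [0.0153, -0.003, 0.0072], "rot": [0.24, 3.0, -0.57], "grip": 0.015},
    {"translation": [0.0153, -0.003, 0.0072], "rot": [0.24, 3.0, -0.57], "grip": 0.015},
    {"translation": [0.0153, -0.003, 0.0072], "rot": [0.24, 3.0, -0.57], "grip": 0.015},
    {"translation": [0.0153, -0.003, 0.0072], "rot": [0.24, 3.0, -0.57], "grip": 0.015},
    {"translation": [0.0153, -0.003, 0.0072], "rot": [0.24, 3.0, -0.57], "grip": 0.015}
  ]
}}

```text
t: 4.47
eef_pos: [0.5265, -0.2948, 0.1284]
tool_rot: [-0.09, 0.762, 0.634, 0.097]
contact_force: [-0.1, 0.1, -3.5]
gripper_width: 0.262
```

Emit:
{"fn": "send_rows", "kwargs": {
  "commands": [
    {"translation": [0.0153, -0.003, 0.0072], "rot": [0.24, 3.0, -0.57], "grip": 0.015},
    {"translation": [0.0153, -0.003, 0.0072], "rot": [0.24, 3.0, -0.57], "grip": 0.015},
    {"translation": [0.0153, -0.003, 0.0072], "rot": [0.24, 3.0, -0.57], "grip": 0.015},
    {"translation": [0.0153, -0.003, 0.0072], "rot": [0.24, 3.0, -0.57], "grip": 0.015},
    {"translation": [0.0153, -0.003, 0.0072], "rot": [0.24, 3.0, -0.57], "grip": 0.015}
  ]
}}

```text
t: 4.88
eef_pos: [0.5251, -0.2098, 0.1225]
tool_rot: [-0.177, 0.726, 0.636, 0.191]
contact_force: [-0.1, 0.7, -3.4]
gripper_width: 0.26
```

Emit:
{"fn": "send_rows", "kwargs": {
  "commands": [
    {"translation": [0.0153, -0.003, 0.0072], "rot": [0.24, 3.0, -0.57], "grip": 0.015},
    {"translation": [0.0153, -0.003, 0.0072], "rot": [0.24, 3.0, -0.57], "grip": 0.015},
    {"translation": [0.0153, -0.003, 0.0072], "rot": [0.24, 3.0, -0.57], "grip": 0.015},
    {"translation": [0.0153, -0.003, 0.0072], "rot": [0.24, 3.0, -0.57], "grip": 0.015},
    {"translation": [0.0153, -0.003, 0.0072], "rot": [0.24, 3.0, -0.57], "grip": 0.015}
  ]
}}

```text
t: 5.3
eef_pos: [0.5192, -0.1261, 0.1386]
tool_rot: [-0.261, 0.677, 0.628, 0.281]
contact_force: [0.5, -0.1, -2.8]
gripper_width: 0.261
```

```bash
python3 lg.py; python3 - <<'E'
from poses import *
A=cur();G=G1(.0368)
show(A,Srest(.01,.05)@G,1); show(A,Srest(.003,.003)@G,5)
for n_ in('side','top'):
    snap(n_,n_+'3')
E
```

```text
5.3 [ 0.39   0.624  0.147  1.864 -0.837  1.235  2.549] [ 0.5192 -0.1261  0.1386] [ 0.5 -0.1 -2.8] 22.3
1 rows t(mm) [ 1.16 -0.43 -2.12] rot [ 0.006 -0.125  0.003] |t| 0.0025 0.12
5 rows t(mm) [-1.18 -0.09  8.97] rot [ 0.001 -0.025  0.001] |t| 0.0091 0.02
```

View pics/side3.png

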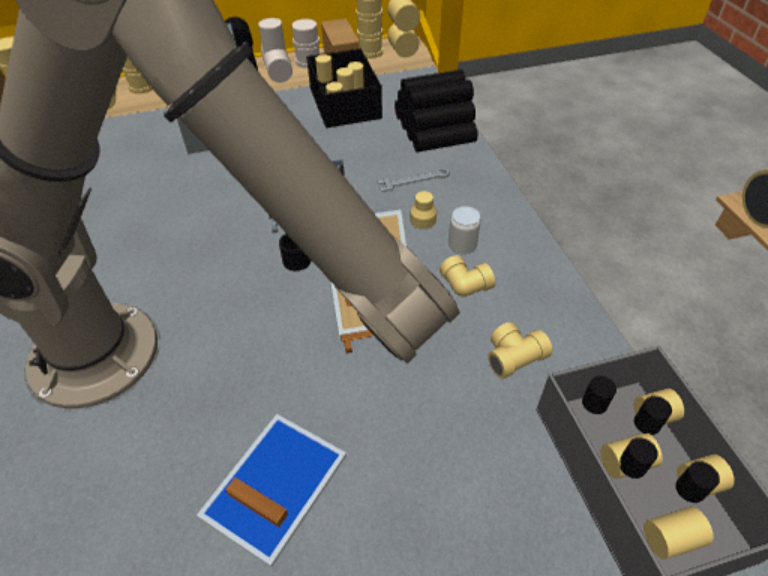

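View pics/top3.png

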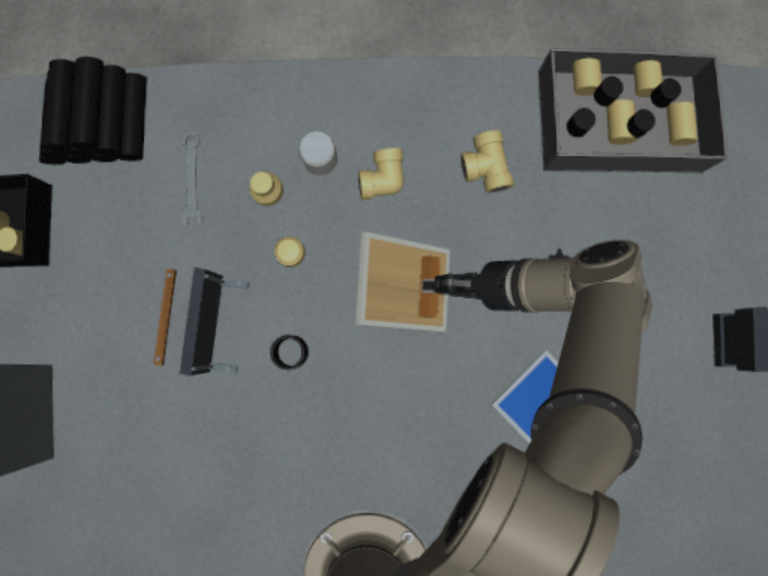

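Emit:
{"fn": "send_rows", "kwargs": {
  "commands": [
    {"translation": [-0.0005, 0, 0.011], "rot": [0, 0, 0], "grip": 0.015},
    {"translation": [-0.0005, 0, 0.011], "rot": [0, 0, 0], "grip": 0.015},
    {"translation": [-0.0005, 0, 0.01], "rot": [0, 0, 0], "grip": 0.015},
    {"translation": [-0.0005, 0, 0.008], "rot": [0, 0, 0], "grip": 0.015},
    {"translation": [-0.0005, 0, 0.005], "rot": [0, 0, 0], "grip": 0.015}
  ]
}}

```text
t: 5.82
eef_pos: [0.5213, -0.0946, 0.1032]
tool_rot: [-0.262, 0.677, 0.628, 0.281]
contact_force: [-0.3, 0.7, -3.7]
gripper_width: 0.257
```

```bash
python3 lg.py; python3 - <<'E'
from poses import *
A=cur();G=G1(.0368)
show(A,Srest(0,0)@G,1)
c=snap('top','top4'); cv2.imwrite('pics/top4c.png',cv2.resize(c['pixels'][140:230,225:315,::-1],None,fx=6,fy=6,interpolation=cv2.INTER_CUBIC))
E
```

```text
5.8167 [ 0.363  0.661  0.116  1.906 -0.883  1.153  2.58 ] [ 0.5213 -0.0946  0.1032] [-0.3  0.7 -3.7] 22.0
1 rows t(mm) [-6.14 -0.08  0.57] rot [-0.12  -0.121 -0.055] |t| 0.0062 0.18
```

View pics/top4c.png

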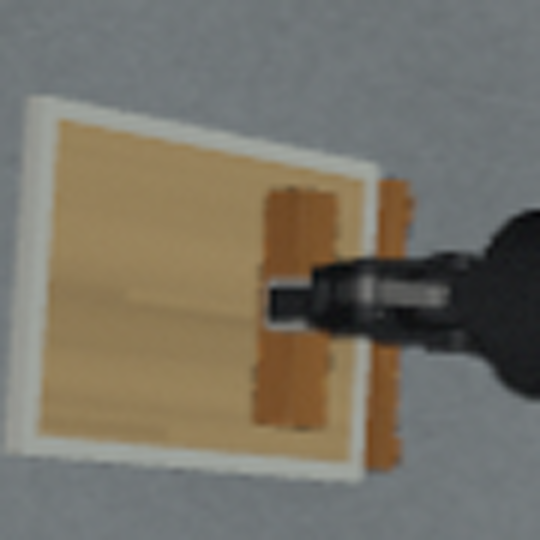

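Emit:
{"fn": "send_rows", "kwargs": {
  "commands": [
    {"translation": [0, 0, 0.001], "rot": [0, 0, 0], "grip": 0.015},
    {"translation": [-0.001, 0, 0.001], "rot": [0, 0, 0], "grip": 0.015},
    {"translation": [-0.001, 0, 0.001], "rot": [0, 0, 0], "grip": 0.015},
    {"translation": [-0.001, 0, 0], "rot": [0, 0, 0], "grip": 0.015},
    {"translation": [-0.001, 0, 0], "rot": [0, 0, 0], "grip": 0.015}
  ]
}}

```text
t: 6.28
eef_pos: [0.5216, -0.097, 0.0995]
tool_rot: [-0.261, 0.678, 0.628, 0.281]
contact_force: [-1.7, 1.8, -0.3]
gripper_width: 0.265
```

```bash
python3 lg.py; python3 - <<'E'
from poses import *
A=cur();G=G1(.0368)
show(A,Srest(0,0)@G,1)
E
```

```text
6.2833 [ 0.367  0.668  0.116  1.904 -0.885  1.15   2.587] [ 0.5216 -0.097   0.0995] [-1.7  1.8 -0.3] 22.6
1 rows t(mm) [-1.88 -0.56 -0.34] rot [ 0.001 -0.106 -0.048] |t| 0.002 0.12
```

Emit:
{"fn": "send_rows", "kwargs": {
  "commands": [
    {"translation": [-0.001, 0, 0], "rot": [0, 0, 0], "grip": 0.015},
    {"translation": [-0.001, 0, 0], "rot": [0, 0, 0], "grip": 0.015},
    {"translation": [0, 0, 0], "rot": [0, 0, 0], "grip": 0.015},
    {"translation": [0, 0, 0], "rot": [0, 0, 0], "grip": 0.015},
    {"translation": [0, 0, 0], "rot": [0, 0, 0], "grip": 0.015}
  ]
}}

```text
t: 6.7
eef_pos: [0.5215, -0.097, 0.0992]
tool_rot: [-0.262, 0.677, 0.628, 0.282]
contact_force: [-2.0, 2.1, 5.3]
gripper_width: 0.26
```

```bash
python3 lg.py; python3 - <<'E'
from poses import *
A=cur();G=G1(.0368)
show(A,Srest(0,0)@G,1)
E
```

```text
6.7 [ 0.369  0.67   0.115  1.903 -0.885  1.152  2.59 ] [ 0.5215 -0.097   0.0992] [-2.   2.1  5.3] 22.2
1 rows t(mm) [-1.63 -0.49 -0.6 ] rot [-0.059 -0.275  0.032] |t| 0.0018 0.28
```

Emit:
{"fn": "send_rows", "kwargs": {
  "commands": [
    {"translation": [0, 0, 0], "rot": [0, 0, 0], "grip": 0.05},
    {"translation": [0, 0, 0], "rot": [0, 0, 0], "grip": 0.05},
    {"translation": [0, 0, 0], "rot": [0, 0, 0], "grip": 0.05},
    {"translation": [0, 0, -0.005], "rot": [0, 0, 0], "grip": 0.05},
    {"translation": [0, 0, -0.015], "rot": [0, 0, 0], "grip": 0.05}
  ]
}}

```text
t: 7.12
eef_pos: [0.5197, -0.1109, 0.1115]
tool_rot: [-0.263, 0.677, 0.628, 0.281]
contact_force: [0.8, 0.2, -0.8]
gripper_width: 0.589
```

Emit:
{"fn": "send_rows", "kwargs": {
  "commands": [
    {"translation": [0, 0, -0.025], "rot": [0, 0, 0], "grip": 0.05},
    {"translation": [0, 0, -0.03], "rot": [0, 0, 0], "grip": 0.05},
    {"translation": [0, 0, -0.03], "rot": [0, 0, 0], "grip": 0.05},
    {"translation": [0, 0, -0.03], "rot": [0, 0, 0], "grip": 0.05},
    {"translation": [0, 0, -0.02], "rot": [0, 0, 0], "grip": 0.05}
  ]
}}

```text
t: 7.53
eef_pos: [0.5131, -0.2109, 0.2095]
tool_rot: [-0.259, 0.679, 0.627, 0.281]
contact_force: [0.3, -0.1, 0.8]
gripper_width: 0.588
```

```bash
python3 lg.py; python3 - <<'E'
from poses import *
c=snap('top','top5'); cv2.imwrite('pics/top5c.png',cv2.resize(c['pixels'][140:230,225:315,::-1],None,fx=6,fy=6,interpolation=cv2.INTER_CUBIC))
snap('wrist','w5'); snap('side','s5')
E
```

```text
7.5333 [ 0.47   0.589  0.209  1.72  -0.749  1.43   2.505] [ 0.5131 -0.2109  0.2095] [ 0.3 -0.1  0.8] 50.2
```

View pics/top5c.png

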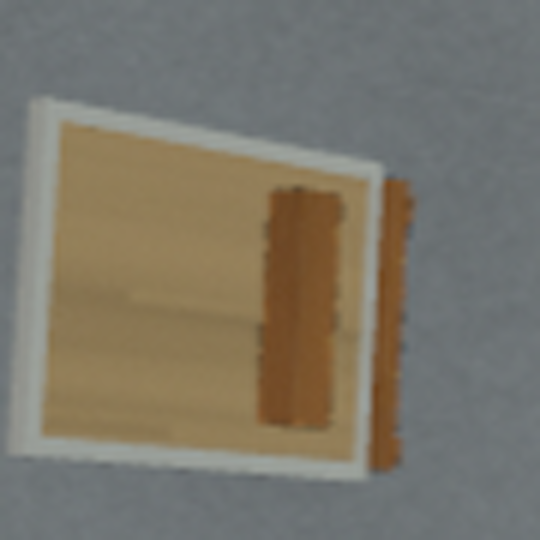

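View pics/w5.png

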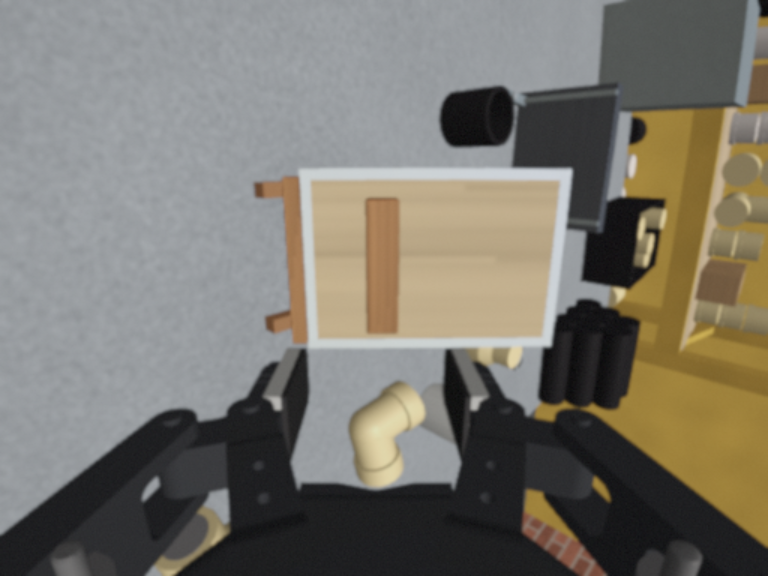

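```bash
python3 - <<'E'
from poses import *
from scipy.optimize import least_squares
c=load('top5')
px=(np.array([(50,99),(28,453),(383,163),(367,480)],float)+.5)/6+[225,140]-.5
mod=np.array([[.07,.1,.005,1],[-.07,.1,.005,1],[.07,-.1,.005,1],[-.07,-.1,.005,1]])
def bp(x): return Srest(0,0)@T([x[0],x[1],x[3]],rz(x[2]))
def f(x): return np.r_[(w2px(c,(bp(x)@mod.T).T[:,:3])-px).ravel(),50*x[3]]
r=least_squares(f,[0,0,0,0]); x=r.x; print(x[:2]*1000,np.degrees(x[2]),x[3]*1000,r.fun.round(2))
s=snap('side','s5b'); im=cv2.resize(s['pixels'][:,:,::-1],None,fx=1.5,fy=1.5)
for u in w2px(s,(bp(x)@mod.T).T[:,:3]): cv2.circle(im,tuple(((u+.5)*1.5).astype(int).tolist()),2,(0,0,255),-1)
cv2.imwrite('pics/s5b.png',im); np.save('B1.npy',bp(x))
# depth plane check
pts=np.array([px2w(c,u,v,d=float(c['depth'][v,u])) for v in range(162,214,3) for u in range(236,266,2)])
l=(np.linalg.inv(Srest())@np.c_[pts,np.ones(len(pts))].T)[:3].T
l=l[(abs(l[:,0])<.06)&(l[:,1]>-.02)&(l[:,1]<.09)]
A=np.c_[l[:,0],l[:,1],np.ones(len(l))]; print('plane z(local)=',np.linalg.lstsq(A,l[:,2],rcond=None)[0])
# camera top of board points in world
print((bp(x)@[0,.1,0,1]))
E
```

```text
[-0.12283695  3.21504704] 0.3105049326263098 4.486996927051178 [ 0.03 -0.04 -0.    0.09  0.05  0.2  -0.1  -0.25  0.22]
plane z(local)= [-0.00818781 -0.00378412  0.00517746]
[0.5293407  0.02173154 0.18040202 1.        ]
```

View pics/s5b.png

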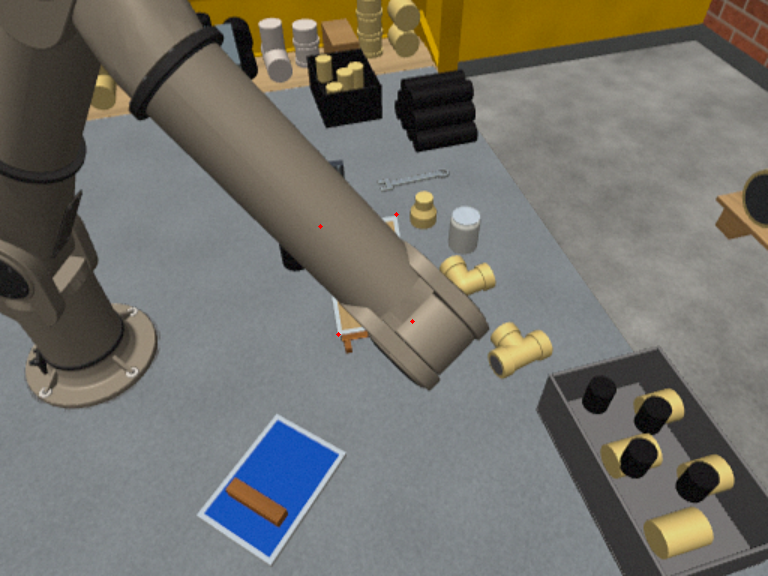

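```bash
python3 - <<'E'
from ik import *
from poses import *
A=cur(); q=get_obs()['q']
P1=T([.52,-.05,.40],rz(S[2])@tool([0,1,0],[0,0,-1])); show(A,P1,10)
P2=Srest(.001,.0005)@G2(.09+.08); show(P1,P2,10); print(P2.round(3))
for t in(P1,P2,Srest(.001,.0005)@G2(.09)):
    q,e=ik(t,q); print(q.round(2),e)
# alternatives for the top pose: multi start, spread margins
rng=np.random.default_rng(0)
t=Srest(.001,.0005)@G2(.09); L=[]
for i in range(40):
    q1,e=ik(t,rng.uniform(LO,HI),1e-4)
    if e<1e-3: L.append(q1)
for q1 in sorted(L,key=lambda a:-np.min(np.minimum(a-LO,HI-a)))[:6]: print(q1.round(2),np.min(np.minimum(q1-LO,HI-q1)).round(2))
E
```

```text
10 rows t(mm) [ 22.99  -0.52 -11.17] rot [-1.000e-03 -4.509e+00 -7.000e-03] |t| 0.0256 4.51
10 rows t(mm) [18.03  0.46 12.43] rot [ 0.  -4.5  0. ] |t| 0.0219 4.5
[[ 0.053  0.997 -0.053  0.534]
 [ 0.705 -0.076 -0.705  0.072]
 [-0.707  0.    -0.707  0.226]
 [ 0.     0.     0.     1.   ]]
[-0.    0.11 -0.03  1.7   0.    1.32  1.47] 1.938890743173054e-06
[-0.6   0.52  0.02  1.78  0.59  1.42  0.64] 1.0289366203390868e-06
[-0.55  0.56  0.04  1.88  0.64  1.27  0.61] 2.0352045965223047e-07
[-0.34  0.57 -0.24  1.87  0.74  1.36  0.52] 0.56
[-0.63  0.56  0.15  1.89  0.6   1.24  0.65] 0.55
[-0.31  0.57 -0.27  1.86  0.76  1.38  0.51] 0.54
[-0.3   0.57 -0.28  1.86  0.76  1.38  0.5 ] 0.54
[-0.81  0.59  0.39  1.9   0.5   1.16  0.75] 0.54
[-0.83  0.6   0.42  1.9   0.48  1.15  0.76] 0.54
```

Plenty of joint margin via the tool-down waypoint. Leg A.

Emit:
{"fn": "send_rows", "kwargs": {
  "commands": [
    {"translation": [0.023, -0.0005, -0.0112], "rot": [0, -4.5, 0], "grip": 0.05},
    {"translation": [0.023, -0.0005, -0.0112], "rot": [0, -4.5, 0], "grip": 0.05},
    {"translation": [0.023, -0.0005, -0.0112], "rot": [0, -4.5, 0], "grip": 0.05},
    {"translation": [0.023, -0.0005, -0.0112], "rot": [0, -4.5, 0], "grip": 0.05},
    {"translation": [0.023, -0.0005, -0.0112], "rot": [0, -4.5, 0], "grip": 0.05}
  ]
}}

```text
t: 8.15
eef_pos: [0.5149, -0.1464, 0.3197]
tool_rot: [-0.133, 0.719, 0.667, 0.142]
contact_force: [1.1, 0.8, -0.5]
gripper_width: 0.588
```

Emit:
{"fn": "send_rows", "kwargs": {
  "commands": [
    {"translation": [0.023, -0.0005, -0.0112], "rot": [0, -4.5, 0], "grip": 0.05},
    {"translation": [0.023, -0.0005, -0.0112], "rot": [0, -4.5, 0], "grip": 0.05},
    {"translation": [0.023, -0.0005, -0.0112], "rot": [0, -4.5, 0], "grip": 0.05},
    {"translation": [0.023, -0.0005, -0.0112], "rot": [0, -4.5, 0], "grip": 0.05},
    {"translation": [0.023, -0.0005, -0.0112], "rot": [0, -4.5, 0], "grip": 0.05}
  ]
}}

```text
t: 8.57
eef_pos: [0.5198, -0.0481, 0.401]
tool_rot: [0.001, 0.733, 0.68, -0.001]
contact_force: [0.7, -0.2, -1.4]
gripper_width: 0.584
```

```bash
python3 lg.py; python3 - <<'E'
from poses import *
show(cur(),Srest(.001,.0005)@G2(.09+.08),10)
E
```

```text
8.5667 [-0.178  0.105  0.166  1.714 -0.016  1.324  1.487] [ 0.5198 -0.0481  0.401 ] [ 0.7 -0.2 -1.4] 49.9
10 rows t(mm) [17.89  0.5  12.57] rot [ 3.000e-03 -4.491e+00  7.000e-03] |t| 0.0219 4.49
```

Emit:
{"fn": "send_rows", "kwargs": {
  "commands": [
    {"translation": [0.0179, 0.0005, 0.0126], "rot": [0, -4.5, 0], "grip": 0.05},
    {"translation": [0.0179, 0.0005, 0.0126], "rot": [0, -4.5, 0], "grip": 0.05},
    {"translation": [0.0179, 0.0005, 0.0126], "rot": [0, -4.5, 0], "grip": 0.05},
    {"translation": [0.0179, 0.0005, 0.0126], "rot": [0, -4.5, 0], "grip": 0.05},
    {"translation": [0.0179, 0.0005, 0.0126], "rot": [0, -4.5, 0], "grip": 0.05}
  ]
}}

```text
t: 8.98
eef_pos: [0.5279, 0.0302, 0.3236]
tool_rot: [0.133, 0.718, 0.668, -0.144]
contact_force: [1.1, -0.2, 0.2]
gripper_width: 0.585
```

Emit:
{"fn": "send_rows", "kwargs": {
  "commands": [
    {"translation": [0.0179, 0.0005, 0.0126], "rot": [0, -4.5, 0], "grip": 0.05},
    {"translation": [0.0179, 0.0005, 0.0126], "rot": [0, -4.5, 0], "grip": 0.05},
    {"translation": [0.0179, 0.0005, 0.0126], "rot": [0, -4.5, 0], "grip": 0.05},
    {"translation": [0.0179, 0.0005, 0.0126], "rot": [0, -4.5, 0], "grip": 0.05},
    {"translation": [0.0179, 0.0005, 0.0126], "rot": [0, -4.5, 0], "grip": 0.05}
  ]
}}

```text
t: 9.4
eef_pos: [0.5333, 0.0728, 0.2232]
tool_rot: [0.26, 0.676, 0.63, -0.281]
contact_force: [-0.2, 0.1, -1.6]
gripper_width: 0.587
```

```bash
python3 lg.py; python3 - <<'E'
from poses import *
show(cur(),Srest(.001,.0005)@G2(.09+.08),1);show(cur(),Srest(.001,.0005)@G2(.09),5)
snap('wrist','w6');snap('side','s6');snap('top','t6')
E
```

```text
9.4 [-0.633  0.517  0.06   1.79   0.58   1.405  0.658] [0.5333 0.0728 0.2232] [-0.2  0.1 -1.6] 50.1
1 rows t(mm) [-2.01  0.53 -1.28] rot [0.054 0.083 0.271] |t| 0.0024 0.29
5 rows t(mm) [-0.39  0.1  15.74] rot [0.011 0.017 0.054] |t| 0.0157 0.06
```

View pics/w6.png

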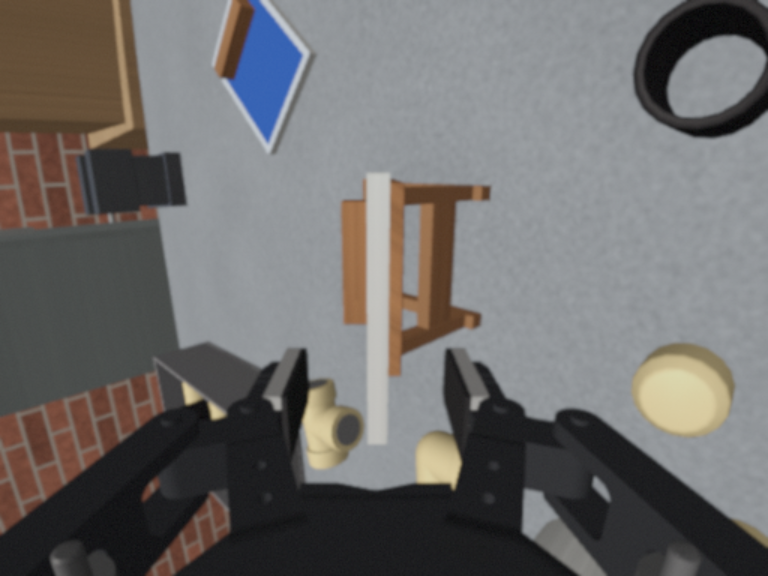

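View pics/s6.png

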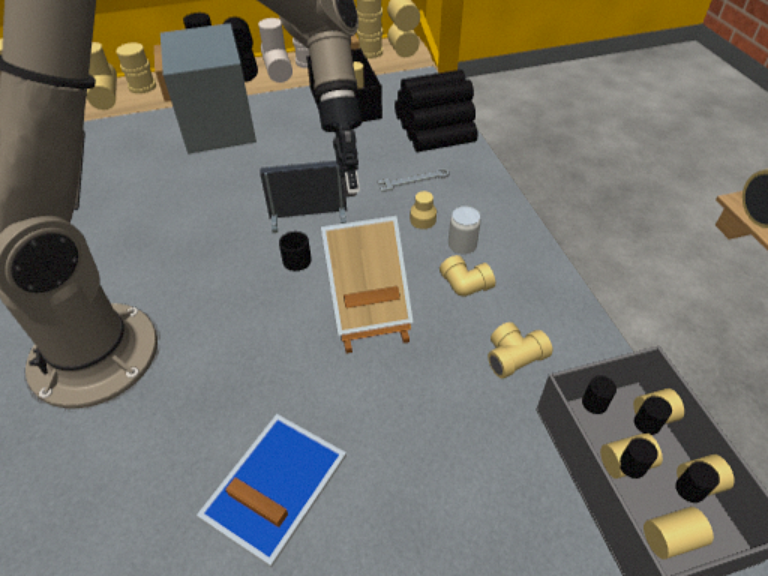

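View pics/t6.png

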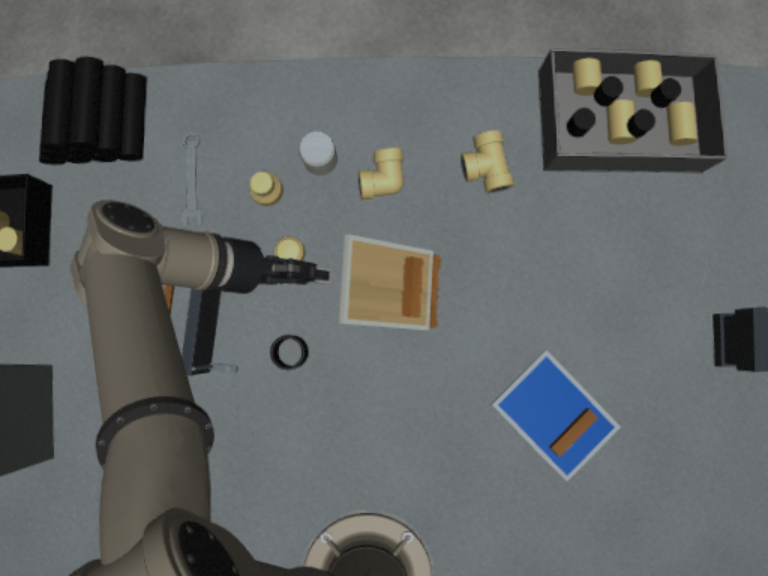

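Emit:
{"fn": "send_rows", "kwargs": {
  "commands": [
    {"translation": [-0.0002, 0, 0.017], "rot": [0, 0, 0], "grip": 0.05},
    {"translation": [-0.0001, 0, 0.017], "rot": [0, 0, 0], "grip": 0.05},
    {"translation": [-0.0001, 0, 0.017], "rot": [0, 0, 0], "grip": 0.05},
    {"translation": [-0.0001, 0, 0.015], "rot": [0, 0, 0], "grip": 0.05},
    {"translation": [0, 0, 0.012], "rot": [0, 0, 0], "grip": 0.05}
  ]
}}

```text
t: 9.97
eef_pos: [0.5301, 0.0134, 0.1714]
tool_rot: [0.259, 0.679, 0.628, -0.279]
contact_force: [-0.3, 0.4, -0.0]
gripper_width: 0.584
```

```bash
python3 lg.py; python3 - <<'E'
from poses import *
show(cur(),Srest(.001,.0005)@G2(.09),1)
snap('wrist','w7')
E
```

```text
9.9667 [-0.57   0.549  0.086  1.888  0.629  1.254  0.633] [0.5301 0.0134 0.1714] [-0.3  0.4 -0. ] 49.9
1 rows t(mm) [ 3.52 -0.71  0.02] rot [-0.076 -0.212 -0.145] |t| 0.0036 0.27
```

View pics/w7.png

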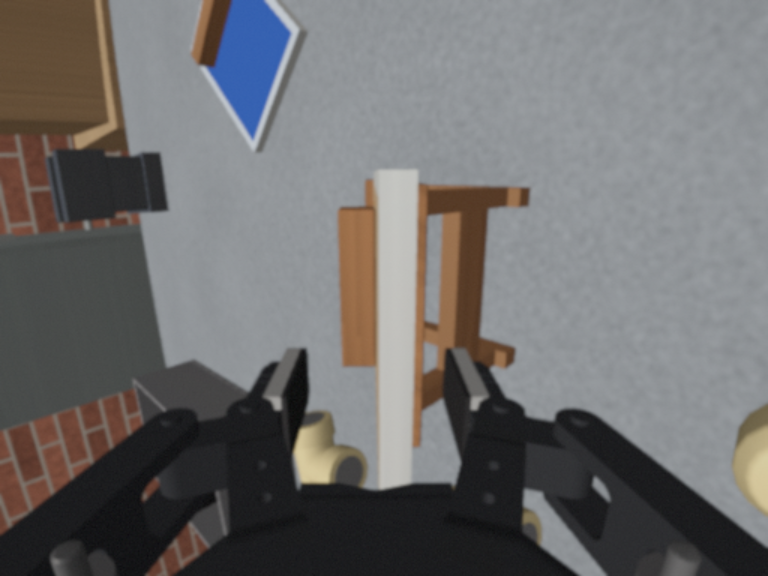

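Emit:
{"fn": "send_rows", "kwargs": {
  "commands": [
    {"translation": [0.0015, 0, 0], "rot": [0, 0, 0], "grip": 0.05},
    {"translation": [0.001, 0, 0], "rot": [0, 0, 0], "grip": 0.05},
    {"translation": [0.001, 0, 0], "rot": [0, 0, 0], "grip": 0.05},
    {"translation": [0, 0, 0], "rot": [0, 0, 0], "grip": 0.05},
    {"translation": [0, 0, 0], "rot": [0, 0, 0], "grip": 0.05}
  ]
}}

```text
t: 10.43
eef_pos: [0.5307, 0.0187, 0.1682]
tool_rot: [0.259, 0.678, 0.629, -0.28]
contact_force: [0.3, 0.1, -0.0]
gripper_width: 0.582
```

```bash
python3 lg.py; python3 - <<'E'
from poses import *
show(cur(),Srest(.001,.0005)@G2(.09),1)
snap('wrist','w8')
E
```

```text
10.4333 [-0.575  0.557  0.082  1.884  0.628  1.255  0.628] [0.5307 0.0187 0.1682] [ 0.3  0.1 -0. ] 49.7
1 rows t(mm) [-2.58 -0.94  1.46] rot [ 0.016 -0.148  0.03 ] |t| 0.0031 0.15
```

View pics/w8.png

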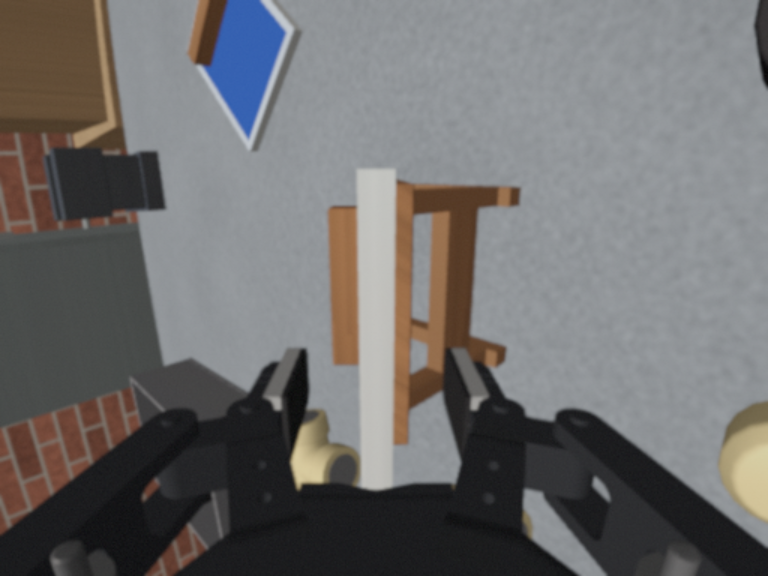

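Emit:
{"fn": "send_rows", "kwargs": {
  "commands": [
    {"translation": [0, 0, 0], "rot": [0, 0, 0], "grip": 0.002},
    {"translation": [0, 0, 0], "rot": [0, 0, 0], "grip": 0.002},
    {"translation": [0, 0, 0], "rot": [0, 0, 0], "grip": 0.002},
    {"translation": [0, 0, 0], "rot": [0, 0, 0], "grip": 0.002},
    {"translation": [0, 0, 0], "rot": [0, 0, 0], "grip": 0.002}
  ],
  "force": 70
}}

```text
t: 10.9
eef_pos: [0.5305, 0.018, 0.168]
tool_rot: [0.259, 0.678, 0.628, -0.28]
contact_force: [0.4, 1.9, 2.2]
gripper_width: 0.104
```

```bash
python3 lg.py; python3 - <<'E'
from poses import *
show(cur(),Srest(.001,.0005)@G2(.09),1)
A=cur()
# lift: along board normal 40mm + up
t=Srest(.02,.06)@G2(.09); show(A,t,5)
P3=Wall(th=np.radians(22),yf=.066,h=.18)@G2(.0915); print(P3.round(3))
print('world up in tool', (A[:3,:3].T@[0,0,1]).round(3))
E
```

```text
10.9 [-0.575  0.558  0.083  1.884  0.628  1.255  0.628] [0.5305 0.018  0.168 ] [0.4 1.9 2.2] 8.9
1 rows t(mm) [-2.16 -0.77  0.86] rot [-0.035 -0.104  0.016] |t| 0.0025 0.11
5 rows t(mm) [-12.33  -0.16  -3.64] rot [-0.007 -0.021  0.003] |t| 0.0129 0.02
[[ 0.124  0.991  0.05   0.467]
 [ 0.919 -0.134  0.371  0.279]
 [ 0.375  0.    -0.927  0.359]
 [ 0.     0.     0.     1.   ]]
world up in tool [-0.706 -0.001 -0.708]
```

Emit:
{"fn": "send_rows", "kwargs": {
  "commands": [
    {"translation": [-0.007, 0, -0.007], "rot": [0, 0, 0], "grip": 0.002},
    {"translation": [-0.017, 0, -0.017], "rot": [0, 0, 0], "grip": 0.002},
    {"translation": [-0.025, 0, -0.025], "rot": [0, 0, 0], "grip": 0.002},
    {"translation": [-0.028, 0, -0.028], "rot": [0, 0, 0], "grip": 0.002},
    {"translation": [-0.028, 0, -0.028], "rot": [0, 0, 0], "grip": 0.002}
  ]
}}

```text
t: 11.32
eef_pos: [0.5297, 0.0174, 0.3178]
tool_rot: [0.258, 0.678, 0.629, -0.281]
contact_force: [0.7, 0.3, -3.2]
gripper_width: 0.101
```

Emit:
{"fn": "send_rows", "kwargs": {
  "commands": [
    {"translation": [-0.02, 0, -0.02], "rot": [0, 0, 0], "grip": 0.002},
    {"translation": [-0.012, 0, -0.012], "rot": [0, 0, 0], "grip": 0.002},
    {"translation": [0, 0, 0], "rot": [0, 0, 0], "grip": 0.002},
    {"translation": [0, 0, 0], "rot": [0, 0, 0], "grip": 0.002},
    {"translation": [0, 0, 0], "rot": [0, 0, 0], "grip": 0.002}
  ]
}}

```text
t: 11.73
eef_pos: [0.5297, 0.0174, 0.3601]
tool_rot: [0.259, 0.677, 0.629, -0.281]
contact_force: [-0.7, 0.3, -3.4]
gripper_width: 0.103
```

```bash
python3 lg.py; python3 - <<'E'
from ik import *
from poses import *
A=cur(); Gt=np.linalg.inv(G2(.0915)); print((A@Gt).round(3))
P3=Wall(th=np.radians(22),yf=.064,h=.19)@G2(.0915); show(A,P3,15)
d,r=rows(A,P3,15); D=T(d,R.from_rotvec(np.radians(r)).as_matrix()); M=A.copy(); q=get_obs()['q']
for i in range(15):
    M=M@D; b=M@Gt; q,e=ik(M,q); print(i,'foot',(b@[0,-.1,0,1])[:3].round(3),'batten',(b@[0,-.04,.027,1])[:3].round(3),'tcp',M[:3,3].round(3),q.round(2),round(e,4))
snap('side','s9');snap('wrist','w9')
E
```

```text
11.7333 [-0.586  0.327  0.095  1.734  0.607  1.569  0.851] [0.5297 0.0174 0.3601] [-0.7  0.3 -3.4] 8.8
[[ 0.997  0.056 -0.052  0.525]
 [-0.076  0.704 -0.706 -0.047]
 [-0.003  0.708  0.706  0.295]
 [ 0.     0.     0.     1.   ]]
15 rows t(mm) [17.12 -5.96 -4.88] rot [0.034 4.46  0.232] |t| 0.0188 4.47
0 foot [ 0.515 -0.09   0.206] batten [ 0.516 -0.072  0.269] tcp [0.525 0.033 0.351] [-0.58  0.31  0.08  1.74  0.55  1.53  0.84] 0.0
1 foot [ 0.511 -0.062  0.189] batten [ 0.512 -0.049  0.254] tcp [0.52  0.05  0.344] [-0.58  0.3   0.07  1.74  0.49  1.5   0.84] 0.0
2 foot [ 0.507 -0.033  0.175] batten [ 0.508 -0.024  0.24 ] tcp [0.516 0.067 0.338] [-0.57  0.28  0.06  1.75  0.44  1.46  0.85] 0.0
3 foot [ 0.504 -0.002  0.163] batten [0.504 0.001 0.228] tcp [0.511 0.085 0.333] [-0.56  0.26  0.05  1.75  0.38  1.42  0.85] 0.0
4 foot [0.501 0.029 0.153] batten [0.5   0.027 0.219] tcp [0.507 0.103 0.33 ] [-0.55  0.24  0.04  1.76  0.32  1.38  0.86] 0.0
5 foot [0.498 0.061 0.146] batten [0.497 0.054 0.211] tcp [0.503 0.121 0.328] [-0.54  0.22  0.03  1.77  0.26  1.34  0.87] 0.0
6 foot [0.495 0.094 0
[... 417 characters left out ...]
.486 0.194 0.333] [-0.5   0.15 -0.01  1.81  0.01  1.18  0.95] 0.0
10 foot [0.485 0.225 0.147] batten [0.481 0.194 0.204] tcp [0.482 0.211 0.338] [-0.49  0.13 -0.01  1.82 -0.06  1.14  0.98] 0.0
11 foot [0.483 0.257 0.154] batten [0.478 0.222 0.21 ] tcp [0.478 0.229 0.344] [-0.48  0.12 -0.02  1.83 -0.13  1.1   1.01] 0.0
12 foot [0.48  0.288 0.164] batten [0.475 0.249 0.217] tcp [0.474 0.246 0.351] [-0.46  0.1  -0.02  1.85 -0.21  1.07  1.05] 0.0
13 foot [0.478 0.319 0.177] batten [0.472 0.275 0.226] tcp [0.47  0.262 0.36 ] [-0.45  0.08 -0.03  1.86 -0.29  1.04  1.09] 0.0
14 foot [0.476 0.348 0.192] batten [0.47  0.301 0.237] tcp [0.466 0.277 0.369] [-0.44  0.06 -0.03  1.88 -0.37  1.01  1.13] 0.0
```

View pics/s9.png

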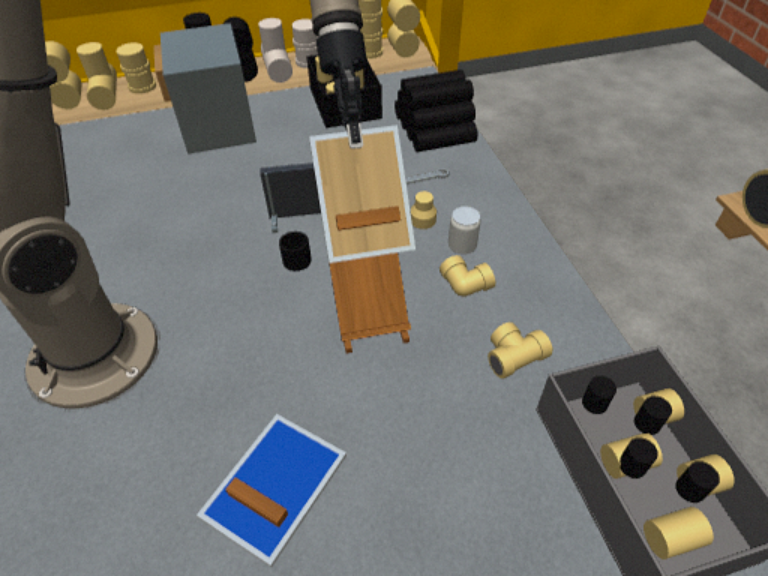

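View pics/w9.png

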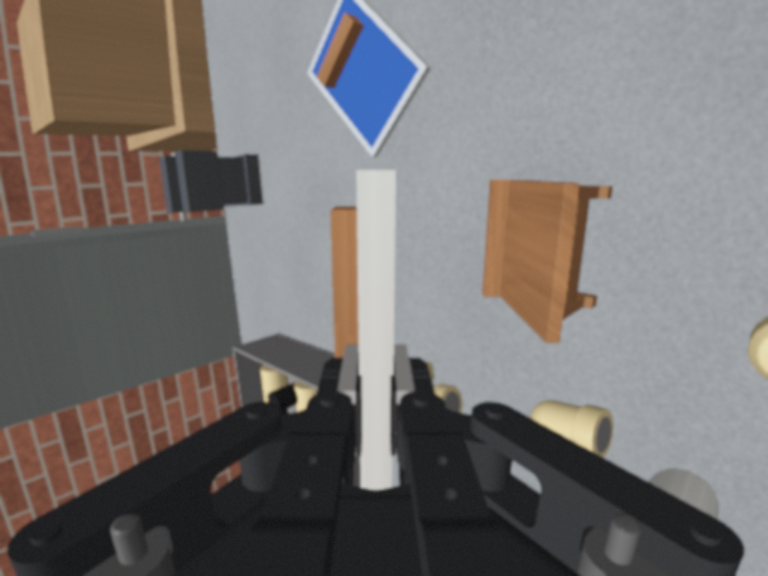

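```bash
python3 - <<'E'
from poses import *
A=cur(); A[2,3]+=.042; Gt=np.linalg.inv(G2(.0915))
P3=Wall(th=np.radians(22),yf=.064,h=.19)@G2(.0915); show(A,P3,17)
d,r=rows(A,P3,17); D=T(d,R.from_rotvec(np.radians(r)).as_matrix()); M=A.copy()
for i in range(17):
    M=M@D; b=M@Gt; print((b@[0,-.1,0,1])[1:3].round(3),end=' ')
E
```

```text
17 rows t(mm) [15.74 -5.29 -1.71] rot [0.028 3.939 0.206] |t| 0.0167 3.94
[-0.095  0.248] [-0.072  0.23 ] [-0.047  0.214] [-0.021  0.2  ] [0.005 0.188] [0.033 0.178] [0.061 0.169] [0.089 0.163] [0.118 0.158] [0.148 0.155] [0.177 0.155] [0.206 0.156] [0.236 0.159] [0.265 0.165] [0.293 0.172] [0.321 0.181] [0.348 0.192]
```

Emit:
{"fn": "send_rows", "kwargs": {
  "commands": [
    {"translation": [-0.01, 0, -0.01], "rot": [0, 0, 0], "grip": 0.002},
    {"translation": [-0.014, 0, -0.014], "rot": [0, 0, 0], "grip": 0.002},
    {"translation": [-0.006, 0, -0.006], "rot": [0, 0, 0], "grip": 0.002},
    {"translation": [0.0157, -0.0053, -0.0017], "rot": [0.03, 3.94, 0.2], "grip": 0.002},
    {"translation": [0.0157, -0.0053, -0.0017], "rot": [0.03, 3.94, 0.2], "grip": 0.002}
  ]
}}

```text
t: 12.25
eef_pos: [0.5221, 0.044, 0.3853]
tool_rot: [0.215, 0.698, 0.642, -0.231]
contact_force: [0.3, 0.6, -3.2]
gripper_width: 0.101
```

Emit:
{"fn": "send_rows", "kwargs": {
  "commands": [
    {"translation": [0.0157, -0.0053, -0.0017], "rot": [0.03, 3.94, 0.2], "grip": 0.002},
    {"translation": [0.0157, -0.0053, -0.0017], "rot": [0.03, 3.94, 0.2], "grip": 0.002},
    {"translation": [0.0157, -0.0053, -0.0017], "rot": [0.03, 3.94, 0.2], "grip": 0.002},
    {"translation": [0.0157, -0.0053, -0.0017], "rot": [0.03, 3.94, 0.2], "grip": 0.002},
    {"translation": [0.0157, -0.0053, -0.0017], "rot": [0.03, 3.94, 0.2], "grip": 0.002}
  ]
}}

```text
t: 12.67
eef_pos: [0.5018, 0.1182, 0.3542]
tool_rot: [0.103, 0.733, 0.663, -0.108]
contact_force: [0.7, -0.6, -4.0]
gripper_width: 0.105
```

Emit:
{"fn": "send_rows", "kwargs": {
  "commands": [
    {"translation": [0.0157, -0.0053, -0.0017], "rot": [0.03, 3.94, 0.2], "grip": 0.002},
    {"translation": [0.0157, -0.0053, -0.0017], "rot": [0.03, 3.94, 0.2], "grip": 0.002},
    {"translation": [0.0157, -0.0053, -0.0017], "rot": [0.03, 3.94, 0.2], "grip": 0.002},
    {"translation": [0.0157, -0.0053, -0.0017], "rot": [0.03, 3.94, 0.2], "grip": 0.002},
    {"translation": [0.0157, -0.0053, -0.0017], "rot": [0.03, 3.94, 0.2], "grip": 0.002}
  ]
}}

```text
t: 13.08
eef_pos: [0.4837, 0.1987, 0.3496]
tool_rot: [-0.011, 0.747, 0.665, 0.019]
contact_force: [-0.3, 0.2, -3.3]
gripper_width: 0.105
```

```bash
python3 lg.py; python3 - <<'E'
from poses import *
P3=Wall(th=np.radians(22),yf=.064,h=.19)@G2(.0915); show(cur(),P3,5)
E
```

```text
13.0833 [-0.495  0.126  0.005  1.803 -0.034  1.183  0.977] [0.4837 0.1987 0.3496] [-0.3  0.2 -3.3] 9.0
5 rows t(mm) [15.71 -5.36 -1.23] rot [0.042 3.905 0.218] |t| 0.0166 3.91
```

Emit:
{"fn": "send_rows", "kwargs": {
  "commands": [
    {"translation": [0.0157, -0.0054, -0.0012], "rot": [0.04, 3.9, 0.22], "grip": 0.002},
    {"translation": [0.0157, -0.0054, -0.0012], "rot": [0.04, 3.9, 0.22], "grip": 0.002},
    {"translation": [0.0157, -0.0054, -0.0012], "rot": [0.04, 3.9, 0.22], "grip": 0.002},
    {"translation": [0.0157, -0.0054, -0.0012], "rot": [0.04, 3.9, 0.22], "grip": 0.002},
    {"translation": [0.0157, -0.0054, -0.0012], "rot": [0.04, 3.9, 0.22], "grip": 0.002}
  ]
}}

```text
t: 13.5
eef_pos: [0.466, 0.2771, 0.369]
tool_rot: [-0.125, 0.739, 0.646, 0.143]
contact_force: [-0.1, 1.1, -3.9]
gripper_width: 0.106
```

Emit:
{"fn": "send_rows", "kwargs": {
  "commands": [
    {"translation": [0, 0, 0], "rot": [0, 0, 0], "grip": 0.002},
    {"translation": [0, 0, 0], "rot": [0, 0, 0], "grip": 0.002},
    {"translation": [0, 0, 0], "rot": [0, 0, 0], "grip": 0.002},
    {"translation": [0, 0, 0], "rot": [0, 0, 0], "grip": 0.002},
    {"translation": [0, 0, 0], "rot": [0, 0, 0], "grip": 0.002}
  ]
}}

```text
t: 13.92
eef_pos: [0.4667, 0.2769, 0.3689]
tool_rot: [-0.124, 0.739, 0.646, 0.143]
contact_force: [0.2, -0.1, -2.9]
gripper_width: 0.103
```

```bash
python3 lg.py; python3 - <<'E'
from poses import *
P3=Wall(th=np.radians(22),yf=.064,h=.19)@G2(.0915); show(cur(),P3,1)
for n_ in('side','top','wrist'): snap(n_,n_+'10')
E
```

```text
13.9167 [-0.456  0.066 -0.021  1.875 -0.366  1.006  1.127] [0.4667 0.2769 0.3689] [ 0.2 -0.1 -2.9] 8.8
1 rows t(mm) [ 0.5  -0.4  -0.38] rot [0.033 0.188 0.008] |t| 0.0007 0.19
```

View pics/side10.png

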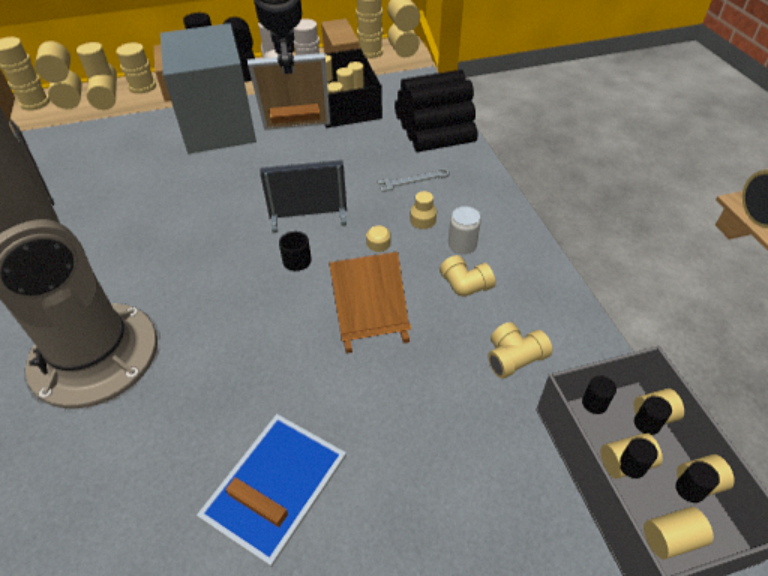

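View pics/top10.png

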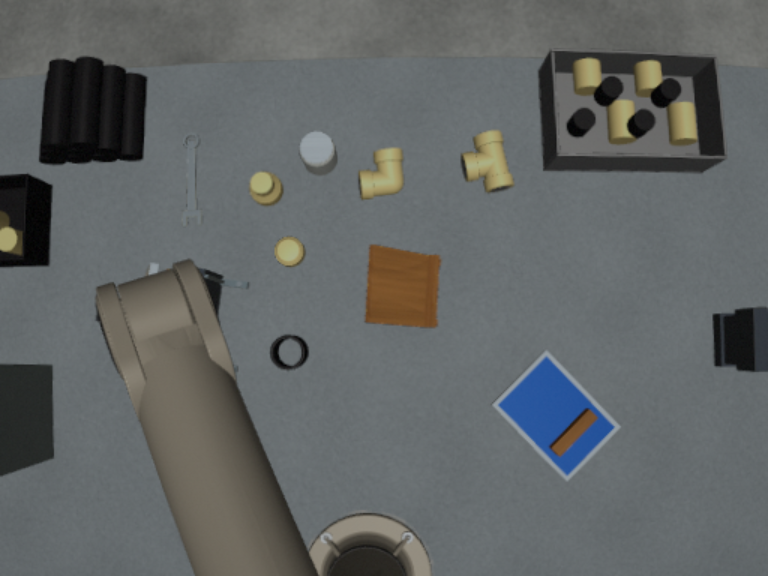

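View pics/wrist10.png

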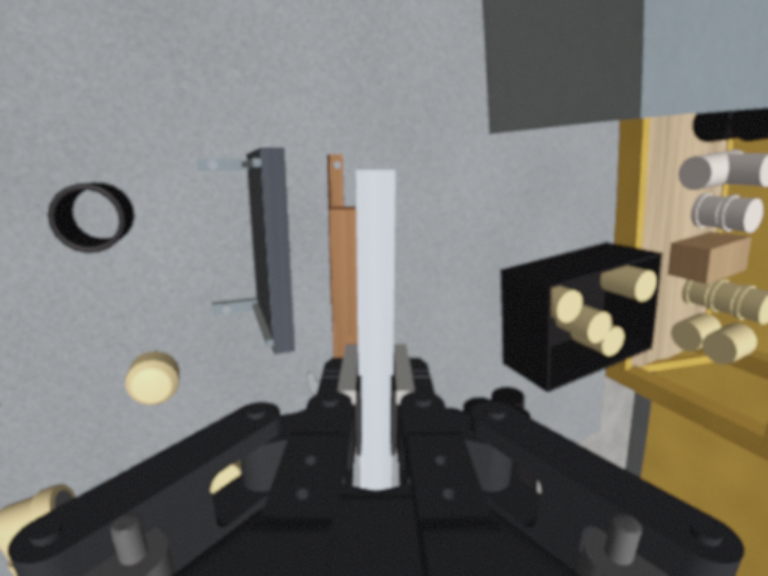

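```bash
python3 - <<'E'
from h import *
c=load('wrist10'); cv2.imwrite('pics/w10c.png',cv2.resize(c['pixels'][92:242,150:250,::-1],None,fx=5,fy=5,interpolation=cv2.INTER_CUBIC)[:,:])
E
```

```text
(no output)
```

View pics/w10c.png

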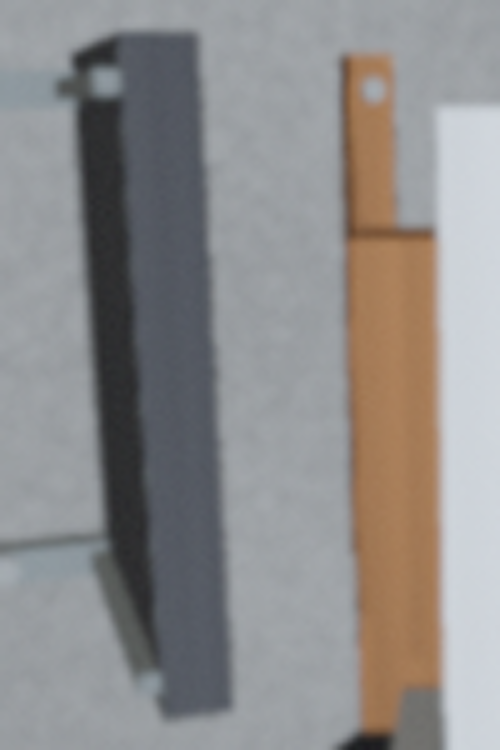

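```bash
python3 - <<'E'
from poses import *
c=load('wrist10')
F=np.linalg.inv(T([W[0],W[1],0],rz(W[2])))
for nm,u,v,z in[('front1',195,33,.13),('front2',231,708,.13),('back1',118,37,.13),('back2',163,717,.13),('strip in',347,55,.014)]:
    p=px2w(c,(u+.5)/5+150-.5,(v+.5)/5+92-.5,z=z); print(nm,p.round(4),(F@np.r_[p,1])[:3].round(4))
print('board now in wall frame'); b=F@cur()@np.linalg.inv(G2(.0915)); print(b.round(3))
# foot batten top edges check: board corner foot pixel
A=cur(); bw=A@np.linalg.inv(G2(.0915))
for nm,p in[('foot -x front',[-.07,-.1,-.005,1]),('foot -x back',[-.07,-.1,.005,1]),('top',[-.07,.1,.005,1]),('bat',[-.05,-.028,.027,1]),('bat2',[-.05,-.028,.005,1])]:
    print(nm,w2px(c,(bw@p)[:3])*1.5)
for nm,p in[('foot +x front',[.07,-.1,-.005,1]),('foot x back',[.07,-.1,.005,1]),('top',[.07,.1,.005,1]),('bat',[.05,-.028,.027,1])]:
    print(nm,w2px(c,(bw@p)[:3])*1.5)
E
```

```text
front1 [0.3795 0.3047 0.13  ] [-0.0897  0.0032  0.13  ]
front2 [0.5556 0.2803 0.13  ] [0.0881 0.0026 0.13  ]
back1 [0.3781 0.2863 0.13  ] [-0.0886 -0.0152  0.13  ]
back2 [0.5528 0.2619 0.13  ] [ 0.0877 -0.0161  0.13  ]
strip in [0.3894 0.3749 0.014 ] [-0.0893  0.0741  0.014 ]
board now in wall frame
[[ 1.    -0.001  0.     0.   ]
 [-0.    -0.372 -0.928  0.022]
 [ 0.001  0.928 -0.372  0.284]
 [ 0.     0.     0.     1.   ]]
foot -x front [[381.58910204 172.70207484]]
foot -x back [[367.99653751 172.70343775]]
top [[356.23318918 176.09259317]]
bat [[328.31713898 208.85997377]]
bat2 [[366.16647275 208.7917129 ]]
foot +x front [[380.90408114 348.32175968]]
foot x back [[368.81360955 348.32690268]]
top [[361.51263453 565.83002324]]
bat [[333.18770886 365.50420026]]
```

```bash
python3 - <<'E'
from plan import *
f=dict(np.load('fit.npz')); W=f['W']; d=rz(W[2])@[-.0005,.0025,0]; W=W+[d[0],d[1],0]; f['W']=W; np.savez('fit.npz',**f); print(W)
E
python3 - <<'E'
from poses import *
A=cur(); a=np.radians(20)
P=Wall(a,.065,.17)@G2(.0915); show(A,P,5); show(P,Wall(a,.065,.01)@G2(.0915),10); print('target tcp',(Wall(a,.065,.01)@G2(.0915))[:3,3])
E
```

```text
[ 0.46782749  0.29206563 -0.1340146 ]
5 rows t(mm) [ 0.57 -0.16  3.95] rot [ 0.008 -0.372  0.001] |t| 0.004 0.37
10 rows t(mm) [-5.47 -0.   15.04] rot [-0. -0.  0.] |t| 0.016 0.0
target tcp [0.46713332 0.2869169  0.19166124]
```

Emit:
{"fn": "send_rows", "kwargs": {
  "commands": [
    {"translation": [0.0006, -0.0002, 0.004], "rot": [0, -0.37, 0], "grip": 0.002},
    {"translation": [0.0006, -0.0002, 0.004], "rot": [0, -0.37, 0], "grip": 0.002},
    {"translation": [0.0006, -0.0002, 0.004], "rot": [0, -0.37, 0], "grip": 0.002},
    {"translation": [0.0006, -0.0002, 0.004], "rot": [0, -0.37, 0], "grip": 0.002},
    {"translation": [0.0006, -0.0002, 0.004], "rot": [0, -0.37, 0], "grip": 0.002}
  ]
}}

```text
t: 14.48
eef_pos: [0.4667, 0.2877, 0.3511]
tool_rot: [-0.114, 0.741, 0.648, 0.131]
contact_force: [-0.7, -0.7, -2.7]
gripper_width: 0.104
```

Emit:
{"fn": "send_rows", "kwargs": {
  "commands": [
    {"translation": [-0.0055, 0, 0.015], "rot": [0, 0, 0], "grip": 0.002},
    {"translation": [-0.0055, 0, 0.015], "rot": [0, 0, 0], "grip": 0.002},
    {"translation": [-0.0055, 0, 0.015], "rot": [0, 0, 0], "grip": 0.002},
    {"translation": [-0.0055, 0, 0.015], "rot": [0, 0, 0], "grip": 0.002},
    {"translation": [-0.0055, 0, 0.015], "rot": [0, 0, 0], "grip": 0.002}
  ]
}}

```text
t: 14.9
eef_pos: [0.4668, 0.2874, 0.2708]
tool_rot: [-0.114, 0.741, 0.648, 0.131]
contact_force: [0.4, -0.1, -2.8]
gripper_width: 0.105
```

```bash
python3 lg.py; python3 - <<'E'
from poses import *
A=cur(); a=np.radians(20)
show(A,Wall(a,.065,.01)@G2(.0915),5)
for n_ in('top','wrist'): snap(n_,n_+'11')
E
```

```text
14.9 [-0.471  0.166 -0.044  1.985 -0.376  0.81   1.159] [0.4668 0.2874 0.2708] [ 0.4 -0.1 -2.8] 8.9
5 rows t(mm) [-5.51  0.06 14.84] rot [ 0.009 -0.007  0.004] |t| 0.0158 0.01
```

View pics/wrist11.png

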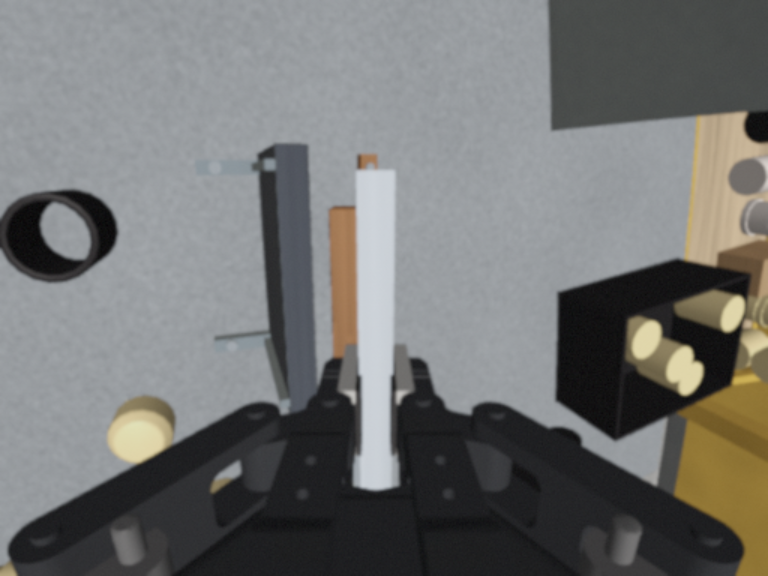

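Emit:
{"fn": "send_rows", "kwargs": {
  "commands": [
    {"translation": [-0.0055, 0, 0.0148], "rot": [0, 0, 0], "grip": 0.002},
    {"translation": [-0.0055, 0, 0.0148], "rot": [0, 0, 0], "grip": 0.002},
    {"translation": [-0.0055, 0, 0.0148], "rot": [0, 0, 0], "grip": 0.002},
    {"translation": [-0.0055, 0, 0.0148], "rot": [0, 0, 0], "grip": 0.002},
    {"translation": [-0.0055, 0, 0.0148], "rot": [0, 0, 0], "grip": 0.002}
  ]
}}

```text
t: 15.42
eef_pos: [0.4677, 0.2873, 0.1933]
tool_rot: [-0.114, 0.741, 0.648, 0.132]
contact_force: [1.3, 0.5, -3.5]
gripper_width: 0.097
```

```bash
python3 lg.py; python3 - <<'E'
from poses import *
A=cur(); a=np.radians(20)
show(A,Wall(a,.065,.0)@G2(.0915),5)
for n_ in('top','wrist','side'): snap(n_,n_+'12')
c=load('top12'); cv2.imwrite('pics/t12c.png',cv2.resize(c['pixels'][160:260,85:185,::-1],None,fx=6,fy=6,interpolation=cv2.INTER_CUBIC))
E
```

```text
15.4167 [-0.451  0.266 -0.068  2.063 -0.441  0.642  1.255] [0.4677 0.2873 0.1933] [ 1.3  0.5 -3.5] 8.3
5 rows t(mm) [-0.89 -0.1   2.16] rot [ 0.026 -0.023  0.006] |t| 0.0023 0.04
```

View pics/wrist12.png

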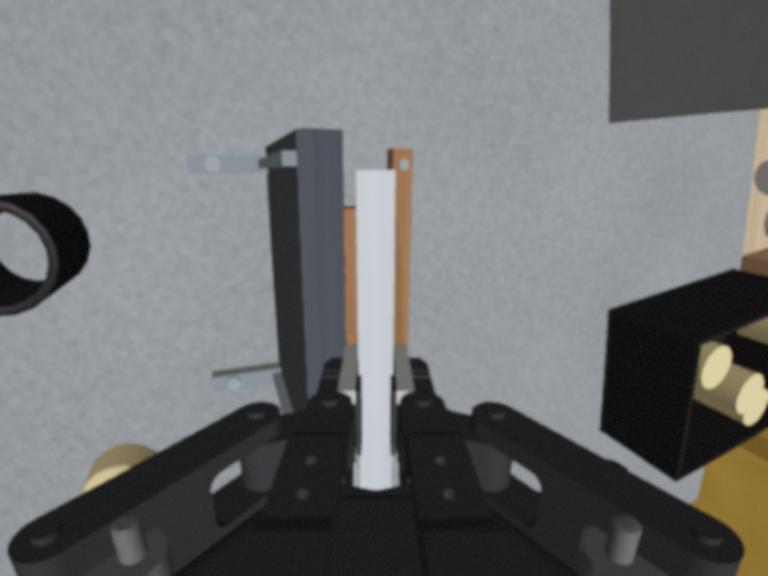

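View pics/t12c.png

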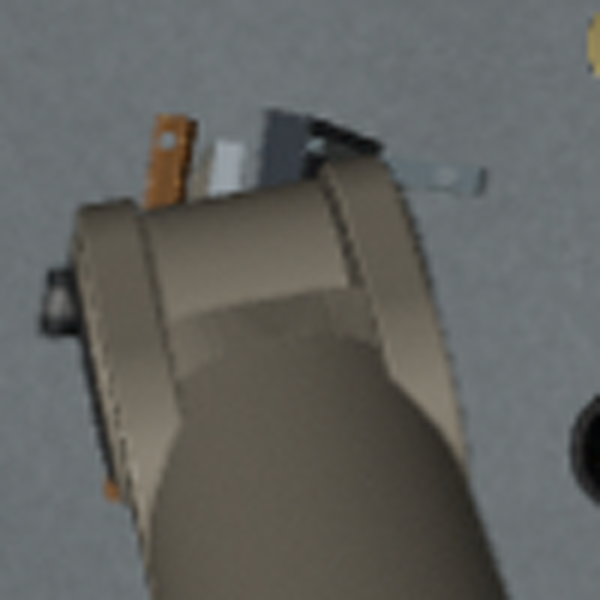

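View pics/side12.png

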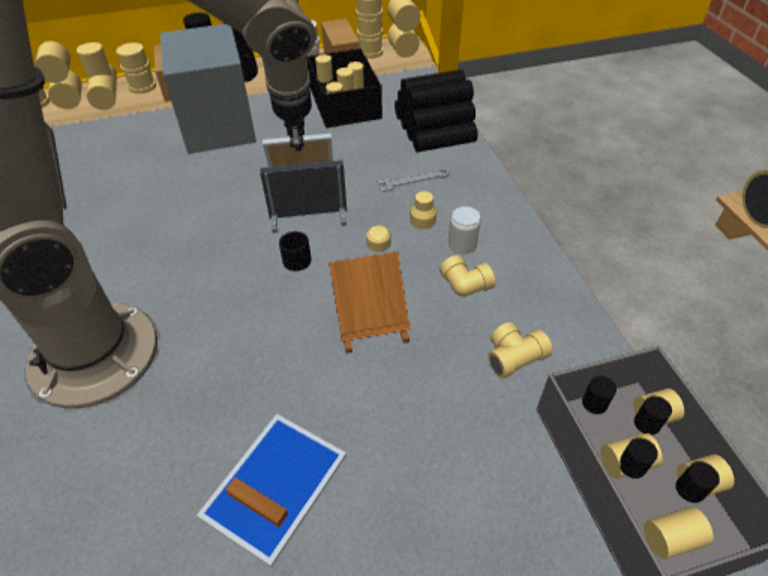

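Emit:
{"fn": "send_rows", "kwargs": {
  "commands": [
    {"translation": [-0.001, 0, 0.0028], "rot": [0, 0, 0], "grip": 0.002},
    {"translation": [-0.001, 0, 0.0028], "rot": [0, 0, 0], "grip": 0.002},
    {"translation": [-0.0007, 0, 0.0019], "rot": [0, 0, 0], "grip": 0.002},
    {"translation": [-0.0003, 0, 0.001], "rot": [0, 0, 0], "grip": 0.002},
    {"translation": [-0.0003, 0, 0.001], "rot": [0, 0, 0], "grip": 0.002}
  ]
}}

```text
t: 15.98
eef_pos: [0.4672, 0.2869, 0.1831]
tool_rot: [-0.114, 0.741, 0.648, 0.132]
contact_force: [-0.3, 0.1, -3.1]
gripper_width: 0.105
```

```bash
python3 lg.py
```

```text
15.9833 [-0.447  0.281 -0.073  2.072 -0.45   0.621  1.268] [0.4672 0.2869 0.1831] [-0.3  0.1 -3.1] 9.0
```

Emit:
{"fn": "send_rows", "kwargs": {
  "commands": [
    {"translation": [-0.0003, 0, 0.001], "rot": [0, 0, 0], "grip": 0.002},
    {"translation": [-0.0003, 0, 0.001], "rot": [0, 0, 0], "grip": 0.002},
    {"translation": [-0.0002, 0, 0.0005], "rot": [0, 0, 0], "grip": 0.002},
    {"translation": [0, 0, 0], "rot": [0, 0, 0], "grip": 0.002},
    {"translation": [0, 0, 0], "rot": [0, 0, 0], "grip": 0.002}
  ]
}}

```text
t: 16.4
eef_pos: [0.4674, 0.287, 0.1806]
tool_rot: [-0.114, 0.741, 0.648, 0.132]
contact_force: [0.4, -1.7, 0.4]
gripper_width: 0.103
```

```bash
python3 lg.py
```

```text
16.4 [-0.446  0.285 -0.074  2.073 -0.453  0.615  1.272] [0.4674 0.287  0.1806] [ 0.4 -1.7  0.4] 8.8
```

Emit:
{"fn": "send_rows", "kwargs": {
  "commands": [
    {"translation": [0.0009, 0, 0.0003], "rot": [0, 0, 0], "grip": 0.002},
    {"translation": [0.0009, 0, 0.0003], "rot": [0, 0, 0], "grip": 0.002},
    {"translation": [0.0009, 0, 0.0003], "rot": [0, 0, 0], "grip": 0.002},
    {"translation": [0.0009, 0, 0.0003], "rot": [0, 0, 0], "grip": 0.002},
    {"translation": [0, 0, 0], "rot": [0, 0, 0], "grip": 0.002}
  ]
}}

```text
t: 16.82
eef_pos: [0.4682, 0.2895, 0.1812]
tool_rot: [-0.114, 0.742, 0.648, 0.131]
contact_force: [-2.3, -8.3, 11.6]
gripper_width: 0.108
```

```bash
python3 lg.py
```

```text
16.8167 [-0.452  0.286 -0.072  2.069 -0.449  0.616  1.263] [0.4682 0.2895 0.1812] [-2.3 -8.3 11.6] 9.2
```

Emit:
{"fn": "send_rows", "kwargs": {
  "commands": [
    {"translation": [0.0007, 0, -0.0019], "rot": [0, 0, 0], "grip": 0.002},
    {"translation": [0.0009, 0, 0.0003], "rot": [0, 0, 0], "grip": 0.002},
    {"translation": [0.0009, 0, 0.0003], "rot": [0, 0, 0], "grip": 0.002},
    {"translation": [0, 0, 0], "rot": [0, 0, 0], "grip": 0.002},
    {"translation": [0, 0, 0], "rot": [0, 0, 0], "grip": 0.002}
  ]
}}

```text
t: 17.23
eef_pos: [0.4674, 0.293, 0.182]
tool_rot: [-0.114, 0.741, 0.648, 0.131]
contact_force: [-0.4, -0.1, -3.3]
gripper_width: 0.103
```

```bash
python3 lg.py; python3 - <<'E'
from poses import *
A=cur(); b=np.linalg.inv(T([W[0],W[1],0],rz(W[2])))@A@np.linalg.inv(G2(.0915)); print('front corner',(b@[0,-.1,-.005,1])[:3].round(4),'lean',np.degrees(np.arctan2(-b[1,1],b[2,1])).round(2))
snap('wrist','wrist13')
E
```

```text
17.2333 [-0.457  0.287 -0.074  2.066 -0.447  0.618  1.257] [0.4674 0.293  0.182 ] [-0.4 -0.1 -3.3] 8.8
front corner [-0.0006  0.0711  0.0038] lean 20.04
```

View pics/wrist13.png

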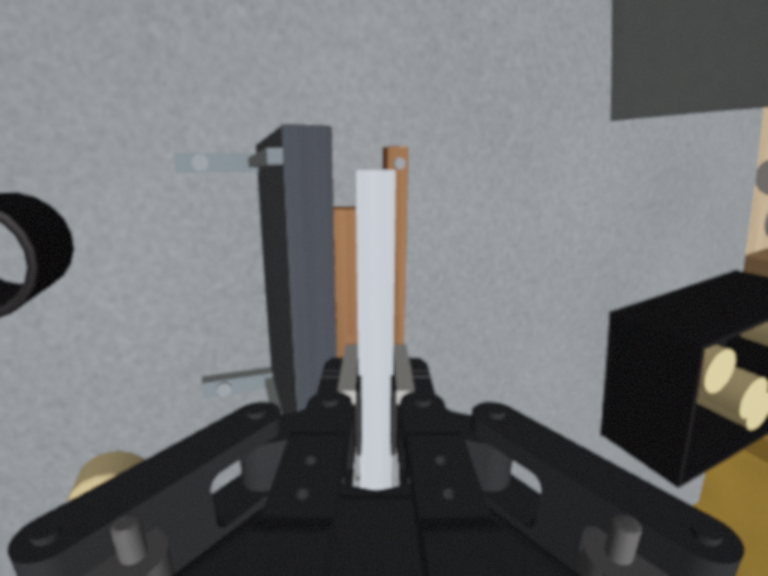

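Emit:
{"fn": "send_rows", "kwargs": {
  "commands": [
    {"translation": [0.0009, 0, 0.0003], "rot": [0, 0, 0], "grip": 0.002},
    {"translation": [0.0009, 0, 0.0003], "rot": [0, 0, 0], "grip": 0.002},
    {"translation": [0, 0, 0], "rot": [0, 0, 0], "grip": 0.002},
    {"translation": [0, 0, 0], "rot": [0, 0, 0], "grip": 0.002},
    {"translation": [0, 0, 0], "rot": [0, 0, 0], "grip": 0.002}
  ]
}}

```text
t: 17.7
eef_pos: [0.4679, 0.2944, 0.1823]
tool_rot: [-0.114, 0.741, 0.648, 0.131]
contact_force: [0.2, -0.7, -4.1]
gripper_width: 0.102
```

```bash
python3 lg.py
```

```text
17.7 [-0.46   0.288 -0.073  2.064 -0.446  0.618  1.253] [0.4679 0.2944 0.1823] [ 0.2 -0.7 -4.1] 8.7
```

Emit:
{"fn": "send_rows", "kwargs": {
  "commands": [
    {"translation": [0.0009, 0, 0.0003], "rot": [0, 0, 0], "grip": 0.002},
    {"translation": [0.0009, 0, 0.0003], "rot": [0, 0, 0], "grip": 0.002},
    {"translation": [0, 0, 0], "rot": [0, 0, 0], "grip": 0.002},
    {"translation": [0, 0, 0], "rot": [0, 0, 0], "grip": 0.002},
    {"translation": [0, 0, 0], "rot": [0, 0, 0], "grip": 0.002}
  ]
}}

```text
t: 18.12
eef_pos: [0.4682, 0.2958, 0.1823]
tool_rot: [-0.114, 0.742, 0.648, 0.131]
contact_force: [-0.7, -4.1, -0.6]
gripper_width: 0.1
```

```bash
python3 lg.py
```

```text
18.1167 [-0.463  0.289 -0.073  2.062 -0.445  0.618  1.248] [0.4682 0.2958 0.1823] [-0.7 -4.1 -0.6] 8.6
```

Emit:
{"fn": "send_rows", "kwargs": {
  "commands": [
    {"translation": [-0.0005, 0, 0.0009], "rot": [0, 0, 0], "grip": 0.002},
    {"translation": [-0.0033, 0, -0.0001], "rot": [0, 1, 0], "grip": 0.002},
    {"translation": [-0.0033, 0, -0.0001], "rot": [0, 1, 0], "grip": 0.002},
    {"translation": [-0.0033, 0, -0.0001], "rot": [0, 1, 0], "grip": 0.002},
    {"translation": [0, 0, 0], "rot": [0, 0, 0], "grip": 0.002}
  ]
}}

```text
t: 18.53
eef_pos: [0.4671, 0.2857, 0.1776]
tool_rot: [-0.131, 0.738, 0.644, 0.151]
contact_force: [-0.4, -3.0, -2.7]
gripper_width: 0.1
```

```bash
python3 lg.py; python3 - <<'E'
from poses import *
A=cur(); b=np.linalg.inv(T([W[0],W[1],0],rz(W[2])))@A@np.linalg.inv(G2(.0915)); print('front corner',(b@[0,-.1,-.005,1])[:3].round(4),'lean',np.degrees(np.arctan2(-b[1,1],b[2,1])).round(2))
snap('wrist','wrist14')
E
```

```text
18.5333 [-0.384  0.289 -0.114  2.095 -0.544  0.586  1.376] [0.4671 0.2857 0.1776] [-0.4 -3.  -2.7] 8.6
front corner [0.0004 0.0731 0.0033] lean 23.05
```

View pics/wrist14.png

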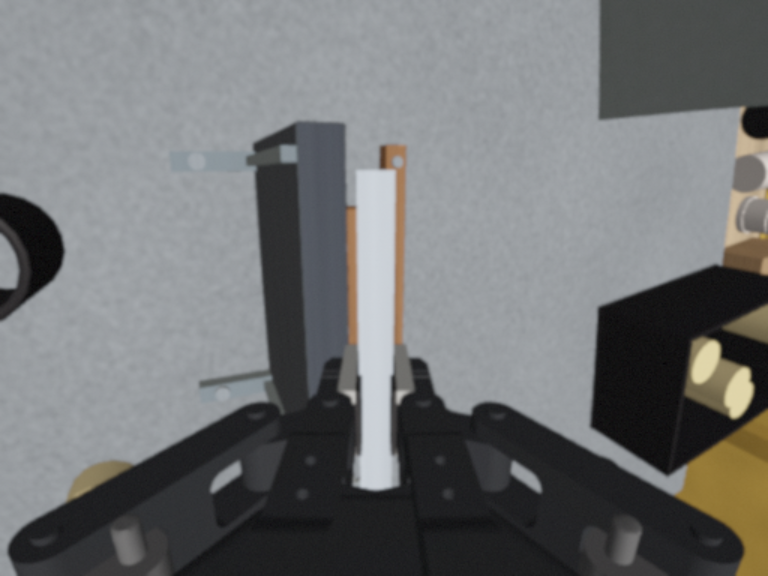

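Emit:
{"fn": "send_rows", "kwargs": {
  "commands": [
    {"translation": [-0.0033, 0, 0], "rot": [0, 1, 0], "grip": 0.002},
    {"translation": [-0.0016, 0, 0], "rot": [0, 0.5, 0], "grip": 0.002},
    {"translation": [0, 0, 0], "rot": [0, 0, 0], "grip": 0.002},
    {"translation": [0, 0, 0], "rot": [0, 0, 0], "grip": 0.002},
    {"translation": [0, 0, 0], "rot": [0, 0, 0], "grip": 0.002}
  ]
}}

```text
t: 19.0
eef_pos: [0.4666, 0.2826, 0.1763]
tool_rot: [-0.139, 0.736, 0.643, 0.16]
contact_force: [0.1, -4.2, -1.4]
gripper_width: 0.102
```

```bash
python3 lg.py; python3 - <<'E'
from poses import *
A=cur(); b=np.linalg.inv(T([W[0],W[1],0],rz(W[2])))@A@np.linalg.inv(G2(.0915)); print('front corner',(b@[0,-.1,-.005,1])[:3].round(4),'lean',np.degrees(np.arctan2(-b[1,1],b[2,1])).round(2))
E
```

```text
19.0 [-0.347  0.29  -0.136  2.108 -0.593  0.574  1.439] [0.4666 0.2826 0.1763] [ 0.1 -4.2 -1.4] 8.7
front corner [0.0002 0.0745 0.0041] lean 24.53
```

Emit:
{"fn": "send_rows", "kwargs": {
  "commands": [
    {"translation": [-0.002, 0, 0], "rot": [0, 0.5, 0], "grip": 0.002},
    {"translation": [-0.001, 0, 0], "rot": [0, 0.2, 0], "grip": 0.002},
    {"translation": [0, 0, 0], "rot": [0, 0, 0], "grip": 0.002},
    {"translation": [0, 0, 0], "rot": [0, 0, 0], "grip": 0.002},
    {"translation": [0, 0, 0], "rot": [0, 0, 0], "grip": 0.002}
  ]
}}

```text
t: 19.42
eef_pos: [0.4662, 0.2799, 0.1751]
tool_rot: [-0.143, 0.735, 0.642, 0.165]
contact_force: [1.3, -4.2, -1.6]
gripper_width: 0.1
```

```bash
python3 lg.py; python3 - <<'E'
from poses import *
A=cur(); b=np.linalg.inv(T([W[0],W[1],0],rz(W[2])))@A@np.linalg.inv(G2(.0915)); print('front corner',(b@[0,-.1,-.005,1])[:3].round(4),'lean',np.degrees(np.arctan2(-b[1,1],b[2,1])).round(2))
snap('side','side15')
c=snap('wrist','wrist15'); cv2.imwrite('pics/w15c.png',cv2.resize(c['pixels'][72:242,160:290,::-1],None,fx=4,fy=4,interpolation=cv2.INTER_CUBIC))
E
```

```text
19.4167 [-0.326  0.291 -0.148  2.116 -0.619  0.569  1.474] [0.4662 0.2799 0.1751] [ 1.3 -4.2 -1.6] 8.5
front corner [0.0002 0.074  0.0041] lean 25.26
```

View pics/w15c.png

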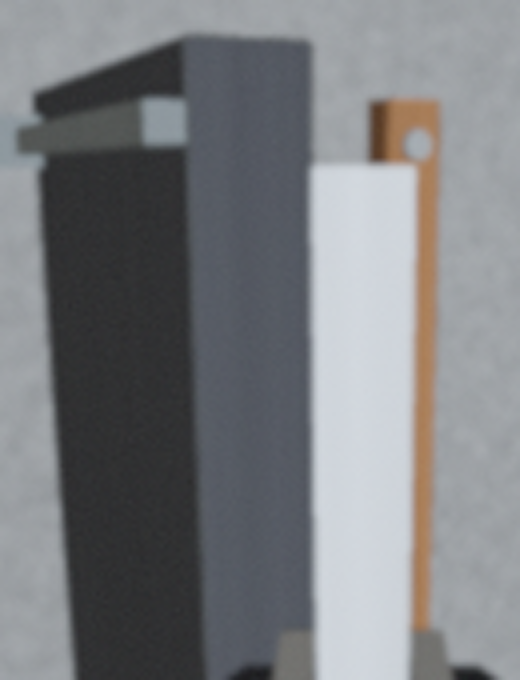

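Emit:
{"fn": "send_rows", "kwargs": {
  "commands": [
    {"translation": [-0.0017, 0, 0], "rot": [0, 0.4, 0], "grip": 0.002},
    {"translation": [-0.0017, 0, 0], "rot": [0, 0.4, 0], "grip": 0.002},
    {"translation": [0, 0, 0], "rot": [0, 0, 0], "grip": 0.002},
    {"translation": [0, 0, 0], "rot": [0, 0, 0], "grip": 0.002},
    {"translation": [0, 0, 0], "rot": [0, 0, 0], "grip": 0.002}
  ]
}}

```text
t: 19.93
eef_pos: [0.466, 0.2779, 0.1742]
tool_rot: [-0.148, 0.733, 0.641, 0.171]
contact_force: [0.8, 3.7, 1.1]
gripper_width: 0.106
```

```bash
python3 lg.py; python3 - <<'E'
from poses import *
A=cur(); b=np.linalg.inv(T([W[0],W[1],0],rz(W[2])))@A@np.linalg.inv(G2(.0915)); print('front corner',(b@[0,-.1,-.005,1])[:3].round(4),'lean',np.degrees(np.arctan2(-b[1,1],b[2,1])).round(2)); print(get_obs()['torque'])
E
```

```text
19.9333 [-0.302  0.292 -0.162  2.123 -0.65   0.563  1.513] [0.466  0.2779 0.1742] [0.8 3.7 1.1] 9.0
front corner [0.0003 0.0745 0.0044] lean 26.14
[-0.54654604  0.07698464 -0.15844311]
```

Emit:
{"fn": "send_rows", "kwargs": {
  "commands": [
    {"translation": [0, 0, 0], "rot": [0, 0, 0], "grip": 0.02},
    {"translation": [0, 0, 0], "rot": [0, 0, 0], "grip": 0.035},
    {"translation": [0, 0, 0], "rot": [0, 0, 0], "grip": 0.035},
    {"translation": [0, 0, 0], "rot": [0, 0, 0], "grip": 0.035},
    {"translation": [0, 0, 0], "rot": [0, 0, 0], "grip": 0.035}
  ]
}}

```text
t: 20.35
eef_pos: [0.4655, 0.2766, 0.1734]
tool_rot: [-0.148, 0.734, 0.641, 0.17]
contact_force: [-0.5, -0.3, 0.2]
gripper_width: 0.409
```

```bash
python3 lg.py; python3 - <<'E'
from poses import *
snap('side','side16')
c=snap('wrist','wrist16')
E
```

```text
20.35 [-0.302  0.292 -0.16   2.125 -0.649  0.564  1.513] [0.4655 0.2766 0.1734] [-0.5 -0.3  0.2] 34.9
```

View pics/wrist16.png

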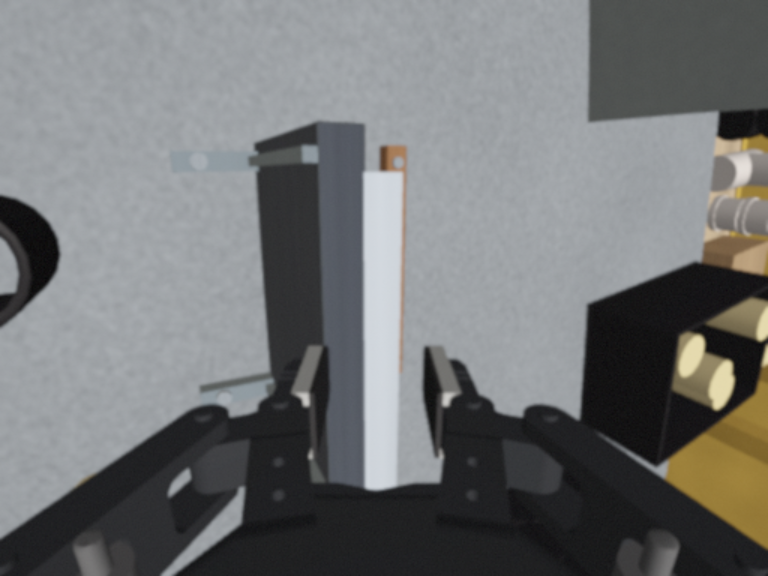

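View pics/side16.png

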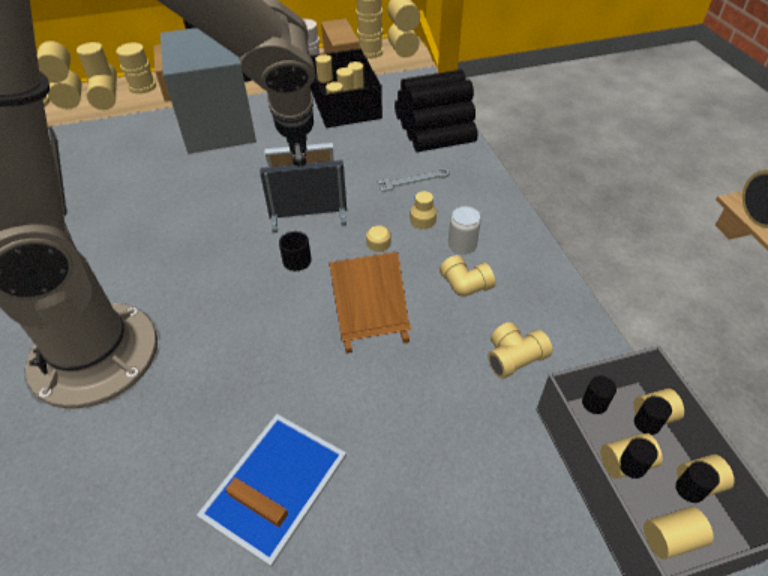

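Emit:
{"fn": "send_rows", "kwargs": {
  "commands": [
    {"translation": [0, 0, -0.008], "rot": [0, 0, 0], "grip": 0.035},
    {"translation": [0, 0, -0.018], "rot": [0, 0, 0], "grip": 0.035},
    {"translation": [0, 0, -0.025], "rot": [0, 0, 0], "grip": 0.035},
    {"translation": [0, 0, -0.03], "rot": [0, 0, 0], "grip": 0.035},
    {"translation": [0, 0, -0.03], "rot": [0, 0, 0], "grip": 0.035}
  ]
}}

```text
t: 20.87
eef_pos: [0.4584, 0.2276, 0.2744]
tool_rot: [-0.148, 0.734, 0.641, 0.169]
contact_force: [0.8, 0.0, 0.0]
gripper_width: 0.41
```

Emit:
{"fn": "send_rows", "kwargs": {
  "commands": [
    {"translation": [-0.03, 0, -0.02], "rot": [0, 0, 0], "grip": 0.035},
    {"translation": [-0.035, 0, -0.01], "rot": [0, 0, 0], "grip": 0.035},
    {"translation": [-0.035, 0, -0.01], "rot": [0, 0, 0], "grip": 0.035},
    {"translation": [-0.035, 0, -0.01], "rot": [0, 0, 0], "grip": 0.035},
    {"translation": [-0.035, 0, -0.01], "rot": [0, 0, 0], "grip": 0.035}
  ]
}}

```text
t: 21.28
eef_pos: [0.4344, 0.0492, 0.2531]
tool_rot: [-0.148, 0.733, 0.641, 0.171]
contact_force: [1.0, -0.3, 0.4]
gripper_width: 0.411
```

Emit:
{"fn": "send_rows", "kwargs": {
  "commands": [
    {"translation": [-0.035, 0, 0], "rot": [0, 0, 0], "grip": 0.035},
    {"translation": [-0.035, 0, 0], "rot": [0, 0, 0], "grip": 0.035},
    {"translation": [-0.03, 0, 0], "rot": [0, 0, 0], "grip": 0.035},
    {"translation": [0, 0, 0], "rot": [0, 0, 0], "grip": 0.035},
    {"translation": [0, 0, 0], "rot": [0, 0, 0], "grip": 0.035}
  ]
}}

```text
t: 21.7
eef_pos: [0.4227, -0.0395, 0.2083]
tool_rot: [-0.148, 0.735, 0.64, 0.17]
contact_force: [0.1, 0.9, 0.0]
gripper_width: 0.416
```

```bash
python3 lg.py; python3 - <<'E'
from poses import *
snap('side','side17');c=snap('top','top17'); snap('wrist','wrist17')
cv2.imwrite('pics/t17c.png',cv2.resize(c['pixels'][165:265,85:185,::-1],None,fx=6,fy=6,interpolation=cv2.INTER_CUBIC))
E
```

```text
21.7 [ 0.121  0.183  0.162  2.175 -0.602  0.95   2.11 ] [ 0.4227 -0.0395  0.2083] [0.1 0.9 0. ] 35.5
```

View pics/t17c.png

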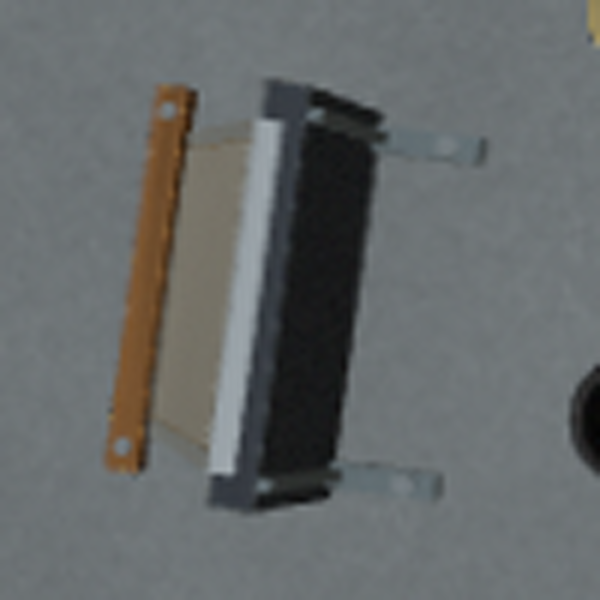

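View pics/side17.png

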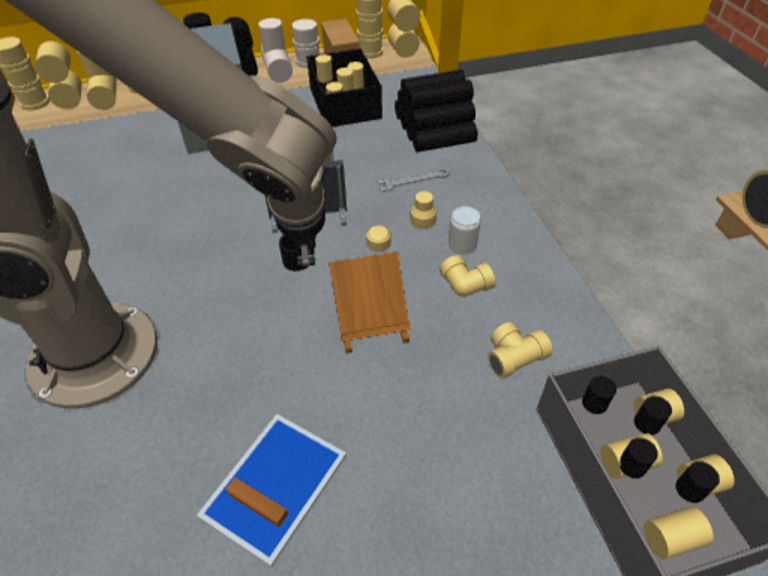

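View pics/wrist17.png

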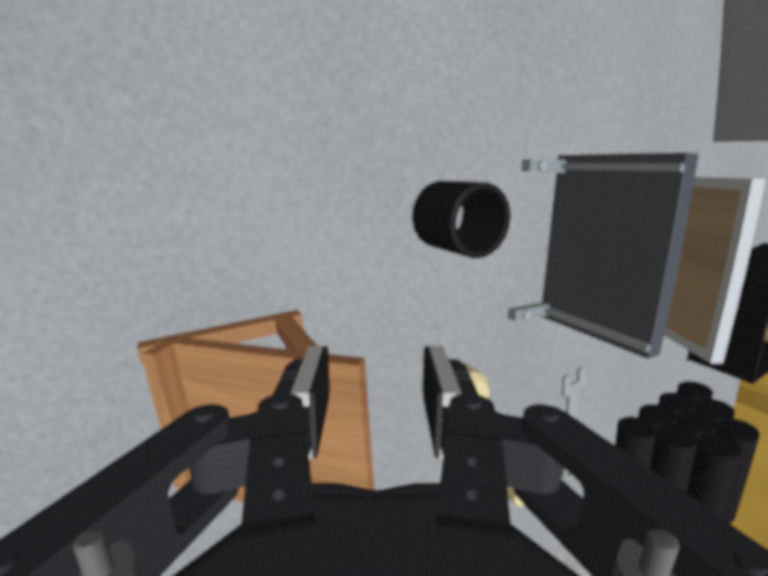

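```bash
python3 - <<'E'
from poses import *
from scipy.optimize import least_squares
c=load('top17')
W=W.copy()
f0=np.load('fit.npz')
# top-camera-frame wall (undo the robot-frame shift) so that comparison stays within one camera
d=rz(W[2])@[-.0005,.0025,0]; Wt=W-[d[0],d[1],0]
cp=lambda l:(np.array(l,float)+.5)/6+[85,165]-.5
px=cp([(285,121),(236,473),(252,121),(211,473)])
mod=np.array([[.07,.1,.005,1],[-.07,.1,.005,1],[.07,.1,-.005,1],[-.07,.1,-.005,1]])
def bp(x):
    F=T([Wt[0],Wt[1],0],rz(Wt[2])); th=x[3]; u=np.array([0,-np.sin(th),np.cos(th)]); b=np.array([0,-np.cos(th),-np.sin(th)])
    Pbb=np.array([x[0],x[1],0]); M=T(Pbb+.1*u-.005*b,np.c_[np.cross(u,b),u,b]); return F@T([0,0,0],rz(x[2]))@M
r=least_squares(lambda x:np.r_[(w2px(c,(bp(x)@mod.T).T[:,:3])-px).ravel(),(x[3]-TH)*20],[0,.061,0,TH]); x=r.x
print('x off mm',x[0]*1e3,'back edge y',x[1]*1e3,'yaw',np.degrees(x[2]),'lean',np.degrees(x[3]),r.fun.round(2))
print('foot front px pred',((w2px(c,(bp(x)@np.array([[.07,-.1,-.005,1],[-.07,-.1,-.005,1]]).T).T[:,:3])+.5-[85,165])*6).round())
E
```

```text
x off mm -1.0500647639766243 back edge y 60.66567781526131 yaw 0.311172131785409 lean 24.794212361747913 [-0.72  0.47  0.05  0.04  0.64 -0.12  0.04 -0.38 -0.11]
foot front px pred [[191. 136.]
 [153. 434.]]
```

```bash
python3 -c "
from station import *
print(hand_in())"
```

```text
the job is handed in; nothing more can be done
None
```

The board now leans back-first on the low steel wall, white face outward, with its foot on the bench against the strip. The job was handed in at about 22 s of the 64 s allowed.

**What I did:** I lifted the board by its batten and laid it back up on the sloping rest, foot pressed to the lip. After letting go, I took it again by the middle of its upper edge and turned it over to the wall. There I lowered it to the bench, pushed it up to the strip and tilted it until it touched the wall. I then released it and backed the arm off to about 0.3 m from the board.

**Last checks, from the top camera after release:**

| Check | Measured | Ideal |
|---|---|---|
| Offset from wall's middle | 1 mm | 0 mm |
| Yaw to the wall | 0.3° | 0° |
| Lean from upright | 24.8° (fit held loosely near 25.1°) | 25.1° |
| Foot's back edge from wall face | 60.7 mm | 60.9 mm |

The wrist force read about zero after release. The highest end-of-call reading during placing was about 14 N, though I did not see peaks between readings. The other stock and the blue look-alike appear where they were at the start.

**Disagreements:** The cameras differed by about 4 mm in world y. The strip touched about 4 mm beyond my corrected estimate, about 6 mm beyond the first top-camera fit. For the last placing I went by contact forces rather than the pictures.

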